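# Build a stamping stack and scan it in

## Robot

A 6-joint arm with a two-finger parallel gripper is mounted at the origin on the work surface. World frame = base frame: x ahead of the robot, y to its left, z up, the work surface at z = 0. Lengths are in mm, angles in rad, forces in N, time in s.
With the tool pointing down it reaches from about 400 to 925 mm from the base axis. Payload 12.5 kg.
Tool frame: the origin (TCP) lies on the centre line of the jaws, within the pads' length; the fingertips stand 25 mm ahead of it and the grasp point (between the pads) lies 6 mm ahead of it (env.tip_extent is the distance from the TCP to the fingertips, in mm); x points along the fingers, z is the direction in which the jaws open and shut, and the axes are right-handed (so a half turn about x gives the same grasp; the last joint's range is limited). The gripper opens to 95 mm and grips with 3 to 60 N. Pads are 20 mm wide; open, the fingers measure 119 mm over their backs; the gripper's body (75 mm by 180 mm) begins 59 mm behind the grasp point.
Start: joints at [-1.373, 0.491, 1.559, -0, 1.092, -0.106], TCP at [186.99, -596.388, 239.661] pointing down, gripper open.
Joint ranges: [-3.1, 3.1], [-0.84, 2.19], [0.05, 2.79], [-1.13, 4.28], [0.06, 2.93], [-2.69, 2.69]. Speed limits (rad/s): [2.22, 2.22, 2.79, 3.14, 3.14, 3.14].

## Interface

Orientations are given as [roll, pitch, yaw] about the fixed x, y, z axes, in that order (R = Rz(yaw) Ry(pitch) Rx(roll)).
In Python, from cell import env gives the robot as it stands.
- The arm moves only by the tool step_arm, never from a script. Its argument "rows" is a list of rows, each a list of 6 numbers: the shift along the tool's x, y, z in mm, then the turn, a rotation vector about the tool's x, y, z in rad. In form: [[x, y, z, wx, wy, wz], ...]. A call has 1 to 8 rows; each row shifts and turns the pose as measured when the row begins, along the tool's axes as they then stand; what a row does not reach is not made up. A row lasts 1/8 s, in which the tool goes at most 62.5 mm and 10.7 degrees, less where a joint would pass 70% of its speed; a pose out of reach is approached as far as the arm can. A call is refused whole if a number of a shift passes 62.5 or a number of a turn 0.188, either way. A call with a gripper value outside its range is refused whole. "grip" is the finger opening in mm, from 0 to 95.1, set as the call begins (left out, the last holds). The fingers move at their own pace and stop on an object; the grip force is fixed at half the most. Time passes only in rows, so rows that do not move let the fingers close. It gives the time, the measured TCP pose, the force and the opening at its end, in the units of the state.
- env.state(): the state, without advancing time (a new reading comes with each control period).
- env.read_camera(name): name is "side" or "top"; returns the picture (384x512x3 uint8, red, green, blue); there is no depth.
- env.get_calibration(name): a dict with "fx", "fy", "cx", "cy" (pixels), "pose" (4x4, takes a point from camera to world coordinates). Camera axes: x right, y down, z forward; pixel columns grow to the right and rows downward; lengths in mm; the calibration is good to about 2 mm. A picture is of the moment at which its call begins. get_calibration takes no time and is no camera call.
- env.job_done(): hands the job in, once; it reports no verdict.
The state is a dict: "t": time; "joints": joint angles; "qvel": joint speeds; "tau": joint torques, N m; "eef_pos": TCP position; "tcp_rot": TCP orientation; "ft_force": force on the tool from outside, world axes, zero at the start; "moment": the same for the moment, N m; "opening": opening from 0.0 (shut) to 1.0 (fully open).
Only numpy, scipy, OpenCV 4.12 (cv2) and the standard library are available. Lean on these libraries where they do the work, as an engineer would, in place of code of your own. Each camera call takes 0.05 s, during which the arm holds its last target.

## Task

Build the stamping stack between the four posts of the nest, every part lying flat: the tall die body first, then every spacer that is on the bench, then the stamp disc on top with its boss up, letting go of each. Then pick up the hand scanner and hold it still for three seconds, about 10 cm off and aimed squarely at the middle of the nest's tag, then do the same at the job card on its stand, touching neither with it. Last, put the scanner back flat on its mat, lying along it as before; leave the mallet, jar and paint bottle alone.

Things in the scene. Friction and masses are not known exactly. Their poses are not given: they have to be found in the camera images.
- nest: fixed steel plate 12 mm high, x +-55 mm, y -55 to +155 mm; origin on the bench under the pocket's centre, z up. Four round-topped posts 8 mm thick, tops 86 mm above the bench, at (+-23.3, +-23.3) mm; between them 38 mm wide gaps on the x and y sides, where fingers fit. The round pocket between the posts takes the 54 mm parts with 2 mm of play all round
- pocket (a point): centre of the pocket's floor (top of the nest's plate, 12 mm above the bench), axes as the nest's
- tag (a point): centre of the bar-code tag, 60 by 40 mm, on a bracket at the nest's +y end, 45 mm above the bench; the tag leans back 45 degrees: its z axis is the outward normal, pointing up and to the nest's -x side at 45 degrees; y along the tag's width
- card_stand: fixed wooden stand, 70 by 80 mm foot, with the job card leaning back 45 degrees on it; origin on the bench under the card's centre
- card (a point): centre of the job card's bar code (card 70 by 50 mm, 55 mm above the bench); z axis is the outward normal, pointing up and to the stand's -x side at 45 degrees; y along the card's width
- mat: fixed cork mat, 190 mm (x) by 90 mm (y), 3 mm thick, the scanner's place; origin at the centre of its underside
- scanner: loose hand scanner, 0.18 kg, lying flat along its x axis, z up; origin on the underside, near below its centre of mass. Grey ribbed handle x -75 to +25 mm, 32 mm wide (y), 30 mm high: grip across y from above near x -12 mm. Black head x +25 to +79 mm, 56 mm wide, 40 mm high, window on its slanting front. Starts on the mat, along its x axis
- beam (a point): centre of the scanner's window, at x 62, z 22 mm of the scanner; its z axis is the line of sight, pointing ahead (+x of the scanner) and 45 degrees down when the scanner lies level; y across the scanner. A code is read when its centre lies near this axis
- die_body: loose plain steel cylinder with a groove round it, 54 mm diameter, 26 mm high, about 0.4 kg; origin at the centre of its underside. It stands upright on the bench
- spacer1: loose steel spacer disc, 54 mm diameter, 14 mm thick, 0.22 kg, with a dark 22 mm centre mark; origin at the centre of its underside. One, two or three alike lie on the bench
- spacer2: loose steel spacer disc, 54 mm diameter, 14 mm thick, 0.22 kg, with a dark 22 mm centre mark; origin at the centre of its underside. One, two or three alike lie on the bench
- spacer3: loose steel spacer disc, 54 mm diameter, 14 mm thick, 0.22 kg, with a dark 22 mm centre mark; origin at the centre of its underside. One, two or three alike lie on the bench
- stamp_disc: loose brass disc, 54 mm diameter, 12 mm thick, 0.22 kg, with an 18 mm wide, 12 mm high boss on its top; origin at the centre of its underside. Lies on the bench with its boss up
- mallet: bystander: wooden mallet, 260 mm, lying beyond the nest; origin near its middle
- jar: bystander: glass jar, 72 mm diameter, 100 mm high; origin at the centre of its underside
- paint: bystander: small white paint bottle, 40 mm diameter, 85 mm high; origin at the centre of its underside
Not all that is in view belongs to the job. Leave any green or pink look-alike of the die_body alone.

How it is judged:
By the outcome, as a careful person would: the job done as asked, in the order asked, and still so for the second after the job is handed in, with the robot touching nothing.
Of spacer1, spacer2, spacer3 only 1 to 3 are there at a start; the rules pass over those that are not, and their reading is None.
At some moment in a run one of die_body, spacer1, spacer2, spacer3, stamp_disc may be knocked a few centimetres aside while the robot is not near it.
It also fails if it takes over 210 s, if anything falls off the work surface, if the arm or the gripper's body presses on something with over 40 N, if the wrist force passes 120 N, or if a joint passes its speed limit or range.

## Working session

There is one attempt and no reset: what is moved stays moved. The work goes in short steps, Python scripts to look and compute and a tool call to move; the robot and the scene stay as the last step left them, time stands still between calls to the robot, and variables do not carry over. Pictures are saved under pics/ and viewed, and the job is handed in when it is done.

Besides the shell and the picture viewer there is one more tool, called after "Emit:" as name([rows], argument=value, ...), one row to a line, values as JSON. step_arm: Moves the arm, as the interface text tells. Its arguments: {"type":"object","properties":{"rows":{"type":"array","items":{"type":"array","items":{"type":"number"}}},"grip":{"type":"number"}},"required":["rows"]}

```bash
ls; mkdir -p pics
python3 - <<'E'
from cell import env
import cv2,numpy as np
for n in("side","top"):
    im=env.read_camera(n); cv2.imwrite(f"pics/{n}0.png",cv2.resize(im[:,:,::-1],(800,600),interpolation=cv2.INTER_CUBIC)); cv2.imwrite(f"pics/{n}0raw.png",im[:,:,::-1])
    c=env.get_calibration(n); print(n,c['fx'],c['fy'],c['cx'],c['cy']);print(np.round(c['pose'],3).tolist())
s=env.state();print(s)
E
```

```text
pics
side 429.5731349589229 429.5731349589229 259.5716992187241 187.13457530329214
[[-0.957, -0.136, 0.255, 260.884], [-0.288, 0.505, -0.813, 917.161], [-0.018, -0.852, -0.523, 697.029], [0.0, 0.0, 0.0, 1.0]]
top 499.26588475387894 499.26588475387894 257.1845034670241 184.97516980899934
[[0.014, -0.993, 0.121, 397.903], [-0.999, -0.017, -0.028, -12.097], [0.03, -0.121, -0.992, 1238.009], [0.0, 0.0, 0.0, 1.0]]
{'t': 0.1, 'joints': array([-1.37259683e+00,  4.91489870e-01,  1.55938246e+00, -8.52559229e-06,
        1.09169261e+00, -1.05607153e-01]), 'qvel': array([ 0.00024319, -0.00258691, -0.00179777,  0.00011055, -0.00055067,
        0.00051463]), 'tau': array([ 2.41525544e-03, -6.13624406e+01, -2.58607846e+01,  6.93382951e-02,
        4.70452337e-02, -5.48957223e-05]), 'eef_pos': array([ 186.95048251, -596.18963709,  239.12809878]), 'tcp_rot': array([3.0437627 , 1.56982401, 1.77677696]), 'ft_force': array([ 0.89202083, -0.13109244,  0.04957379]), 'moment': array([0.02296509, 0.00119468, 0.03880861]), 'opening': 1.0034794237095852}
```

View pics/top0.png

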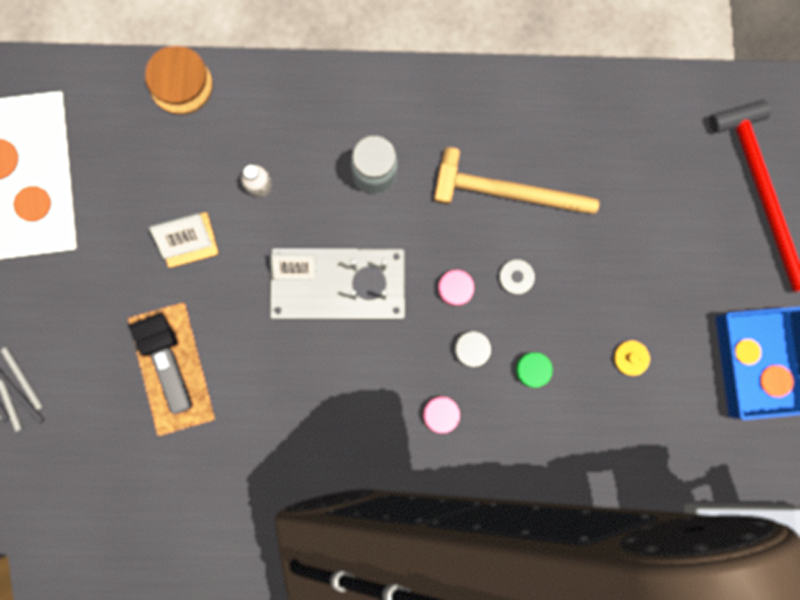

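View pics/side0.png

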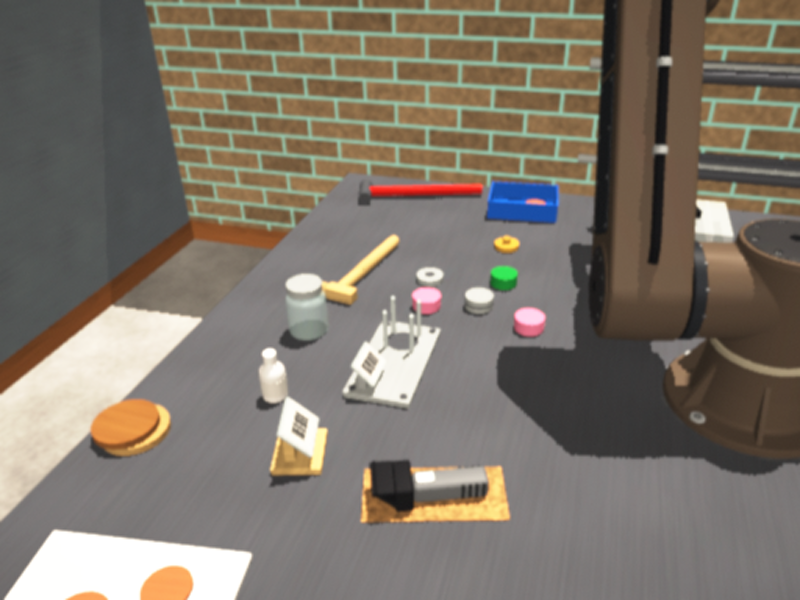

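```bash
cat > h.py <<'E'
import numpy as np,cv2
from scipy.spatial.transform import Rotation as R
from cell import env
def cal(n):
    c=env.get_calibration(n);return c,np.array(c['pose'])
def ray(n,u,v,z):
    c,P=cal(n);d=P[:3,:3]@np.array([(u-c['cx'])/c['fx'],(v-c['cy'])/c['fy'],1]);o=P[:3,3]
    return o+d*(z-o[2])/d[2]
def proj(n,p):
    c,P=cal(n);q=P[:3,:3].T@(np.asarray(p,float)-P[:3,3]);return np.array([c['fx']*q[0]/q[2]+c['cx'],c['fy']*q[1]/q[2]+c['cy']])
def crop(im,x0,y0,w,h,k,name):
    c=cv2.resize(im[y0:y0+h,x0:x0+w],None,fx=k,fy=k,interpolation=cv2.INTER_CUBIC)
    if c.ndim==3:c=c[:,:,::-1]
    cv2.imwrite(name,c)
def pose():
    s=env.state();return np.array(s['eef_pos']),R.from_euler('xyz',s['tcp_rot'])
def go(p,Rt,tag=''):
    """delta to target pos and rotation in tool axes"""
    p0,R0=pose();d=R0.inv().apply(np.array(p,float)-p0);w=(R0.inv()*Rt).as_rotvec()
    print(tag,'d',np.round(d,1),'w',np.round(w,3),'|',np.round(p0,1))
def down(zdir):
    """tool pointing down with jaw axis z at world yaw zdir"""
    x=np.array([0,0,-1.]);z=np.array([np.cos(zdir),np.sin(zdir),0]);y=np.cross(z,x)
    return R.from_matrix(np.stack([x,y,z],1))
E
python3 - <<'E'
from h import *
t=cv2.imread('pics/top0raw.png')[:,:,::-1];s=cv2.imread('pics/side0raw.png')[:,:,::-1]
crop(t,165,150,100,75,8,'pics/c_nest.png')
crop(t,265,155,160,120,5,'pics/c_parts.png')
crop(t,75,125,100,160,4,'pics/c_scan.png')
crop(s,210,180,140,90,5,'pics/c_snest.png')
p,r=pose();print(r.as_matrix().round(3))
E
```

```text
[[-0.     0.954  0.299]
 [ 0.001  0.299 -0.954]
 [-1.     0.    -0.001]]
```

View pics/c_nest.png

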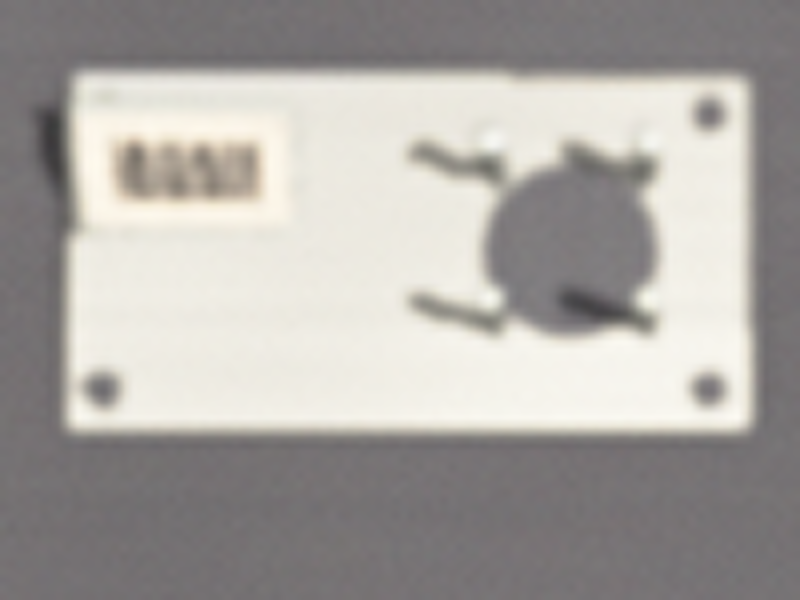

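View pics/c_parts.png

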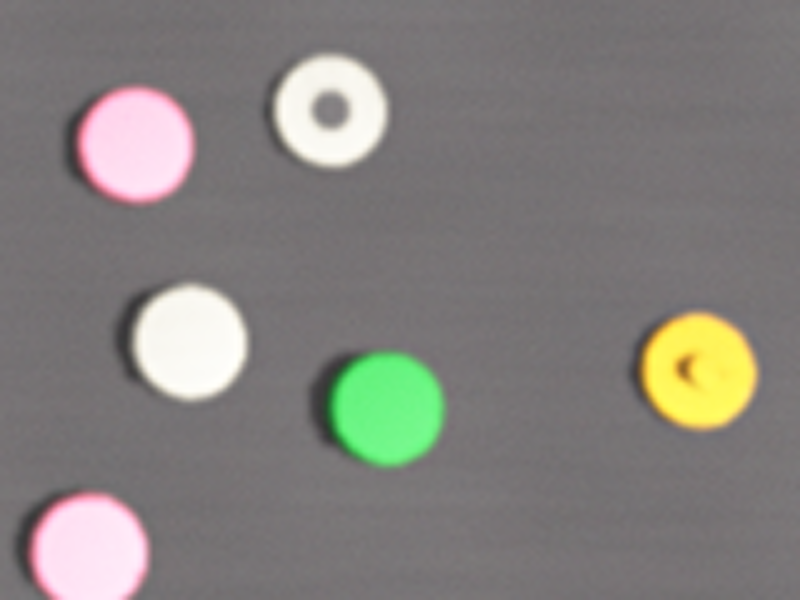

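View pics/c_scan.png

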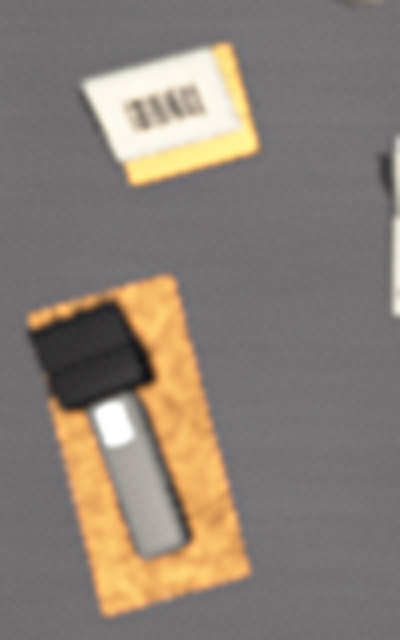

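View pics/c_snest.png

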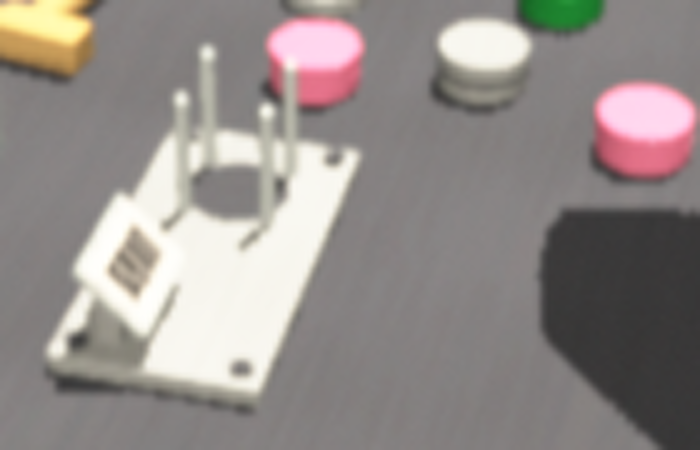

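```bash
cat >> h.py <<'E'
def blob(n,im,u,v,z,thr=None,r=16,k=8,sat=False):
    """fit ellipse to bright (or saturated) blob around u,v ; return px and world at z"""
    u0,v0=int(u)-r,int(v)-r
    c=cv2.resize(im[v0:v0+2*r,u0:u0+2*r],None,fx=k,fy=k,interpolation=cv2.INTER_CUBIC)
    h=cv2.cvtColor(c,cv2.COLOR_RGB2HSV);g=h[:,:,1] if sat else h[:,:,2]
    t,m=cv2.threshold(g,0,255,cv2.THRESH_OTSU) if thr is None else cv2.threshold(g,thr,255,0)
    cs,_=cv2.findContours(m,cv2.RETR_EXTERNAL,cv2.CHAIN_APPROX_NONE)
    q=max(cs,key=cv2.contourArea);e=cv2.fitEllipse(cv2.convexHull(q))
    X,Y=e[0];uu=u0+(X+.5)/k-.5;vv=v0+(Y+.5)/k-.5
    w=ray(n,uu,vv,z);print('blob',n,round(uu,2),round(vv,2),'axes px',np.round(np.array(e[1])/k,2),'thr',t,'->',w.round(1));return w
def cp(x0,y0,k,X,Y):return x0+(X+.5)/k-.5,y0+(Y+.5)/k-.5
E
python3 - <<'E'
from h import *
t=cv2.imread('pics/top0raw.png')[:,:,::-1]
blob('top',t,302,223,26);blob('top',t,330,177,14);blob('top',t,404,229,12,sat=True)
N=lambda X,Y,z:ray('top',*cp(165,150,8,X,Y),z)
print('pocket',N(571,250,12).round(1))
posts=[N(*q,86) for q in((491,136),(648,136),(494,298),(650,300))]
print(np.round(posts,1),np.mean(posts,0).round(1))
cor=[N(*q,12) for q in((70,70),(752,75),(755,432),(66,432))];print(np.round(cor,1))
print('tag',N(188,170,45).round(1))
hol=[N(*q,12) for q in((708,113),(708,389),(102,389))];print(np.round(hol,1))
S=lambda X,Y,z:ray('top',*cp(75,125,4,X,Y),z)
print('mat',np.round([S(*q,3) for q in((27,320),(174,276),(250,573),(104,616))],1))
print('card',S(165,106,55).round(1),'corners',np.round([S(*q,55) for q in((115,75),(185,65))],1))
print('handle end',S(163,555,15).round(1),S(113,395,30).round(1),'head',S(72,315,40).round(1))
print('foot', np.round([S(*q,6) for q in((232,43),(260,152),(130,185))],1))
E
```

```text
blob top 302.77 223.05 axes px [22.3  22.69] thr 180.0 -> [ 454.5 -158.4   26. ]
blob top 330.79 176.74 axes px [21.89 22.32] thr 180.0 -> [ 571.1 -229.5   14. ]
blob top 404.01 228.79 axes px [23.3  24.23] thr 86.0 -> [ 444.8 -411.    12. ]
pocket [557.   6.  12.]
[[580.5  28.8  86. ]
 [581.4 -16.9  86. ]
 [533.   27.   86. ]
 [533.2 -18.3  86. ]] [557.    5.2  86. ]
[[610.6 162.1  12. ]
 [612.9 -49.3  12. ]
 [501.5 -51.7  12. ]
 [498.1 159.5  12. ]]
tag [575.  121.1  45. ]
[[600.7 -35.7  12. ]
 [514.6 -37.   12. ]
 [511.5 149.   12. ]]
mat [[492.7 384.2   3. ]
 [521.3 295.9   3. ]
 [341.  241.7   3. ]
 [314.3 328.2   3. ]]
card [617.9 293.1  55. ] corners [[636.2 323.6  55. ]
 [643.1 282.4  55. ]]
handle end [351.6 291.6  15. ] [446.4 322.   30. ] head [493.2 345.9  40. ]
foot [[667.8 266.1   6. ]
 [599.2 245.8   6. ]
 [577.  324.8   6. ]]
```

Run:
```python
from h import *
go([454.5,-158.4,130],down(-1.5708))
```

```text
d [ 109.5  386.3 -337.6] w [ 0.304 -0.001  0.   ] | [ 187.  -596.2  239.1]
```

Emit:
step_arm([
  [0,30,-26,0,0,0],
  [0,40,-35,0,0,0],
  [0,48,-42,0,0,0],
  [0,48,-42,0,0,0],
  [10,48,-42,0,0,0],
  [20,48,-42,0,0,0],
  [20,40,-35,0,0,0],
  [20,30,-26,0,0,0],
], grip=75)

```text
t: 1.1
eef_pos: [414.9, -223.1, 169.4]
tcp_rot: [1.76, 1.569, 0.487]
ft_force: [0.3, -0.3, 0.1]
opening: 0.788
```

Run:
```python
from h import *
go([454.5,-158.4,130],down(-1.5708)); print(env.state()['t'])
im=env.read_camera('top');cv2.imwrite('pics/top1raw.png',im[:,:,::-1]);crop(im,0,0,512,384,1.56,'pics/top1.png')
```

```text
d [ 39.5  56.8 -50.2] w [ 0.298 -0.001 -0.002] | [ 414.9 -223.1  169.4]
1.1
```

View pics/top1.png

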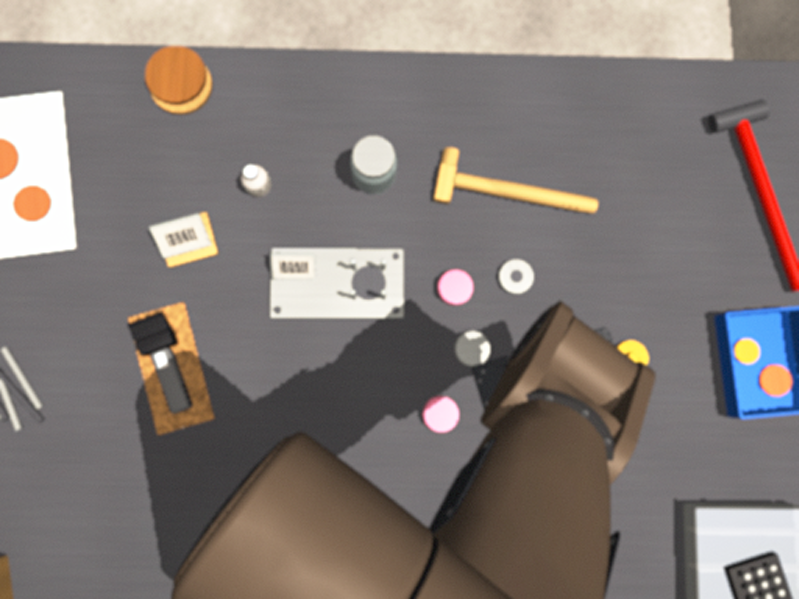

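Emit:
step_arm([
  [0,30,-26,0,0,0],
  [0,27,-24,0,0,0],
  [20,0,0,0.15,0,0],
  [20,0,0,0.15,0,0],
  [0,0,0,0,0,0],
])

```text
t: 1.78
eef_pos: [456.4, -151.2, 125.2]
tcp_rot: [-2.512, 1.565, 2.196]
ft_force: [0.6, -0.7, 0.3]
opening: 0.791
```

Run:
```python
from h import *
go([454.5,-158.4,27],down(-1.5708)); print(env.state()['t'])
```

```text
d [98.2 -1.6  7.7] w [-0.004 -0.005  0.003] | [ 456.4 -151.2  125.2]
1.775
```

Emit:
step_arm([
  [30,-1,4,0,0,0],
  [30,0,3,0,-0.004,0.003],
  [22,0,0,0,0,0],
  [10,0,0,0,0,0],
  [4,0,0,0,0,0],
])

```text
t: 2.4
eef_pos: [457.1, -159.9, 30.1]
tcp_rot: [1.162, 1.566, -0.397]
ft_force: [0.1, -0.9, -0.2]
opening: 0.79
```

Run:
```python
from h import *
go([454.5,-158.4,27],down(-1.5708)); print(env.state()['ft_force'])
im=env.read_camera('side');crop(im,240,130,130,95,6,'pics/s2.png')
```

```text
d [ 3.1 -2.6 -1.5] w [ 0.011  0.002 -0.004] | [ 457.1 -159.9   30.1]
[ 0.13263315 -0.91788751 -0.2367575 ]
```

View pics/s2.png

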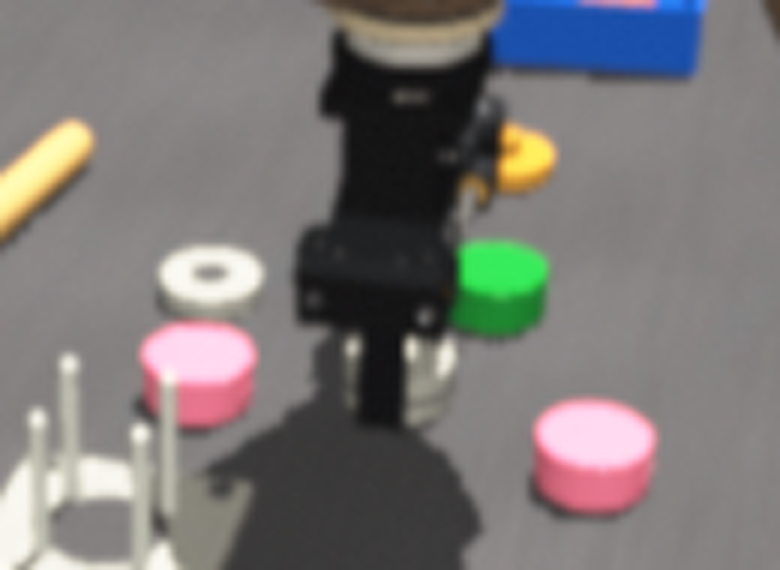

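Emit:
step_arm([
  [3,-2.6,-1.5,0.01,0,0],
  [0,0,0,0,0,0],
  [0,0,0,0,0,0],
  [0,0,0,0,0,0],
  [0,0,0,0,0,0],
  [0,0,0,0,0,0],
  [0,0,0,0,0,0],
], grip=40)

```text
t: 3.32
eef_pos: [454.7, -158.4, 28.1]
tcp_rot: [1.154, 1.565, -0.415]
ft_force: [-0.1, -0.2, -4.0]
opening: 0.565
```

Run:
```python
from h import *
go([454.5,-158.4,27],down(-1.5708)); s=env.state();print(s['ft_force'],s['opening']*95)
```

```text
d [ 1.1 -0.2  0. ] w [ 0.002  0.002 -0.006] | [ 454.7 -158.4   28.1]
[-0.10018134 -0.21299601 -3.96762001] 53.710192040233636
```

Emit:
step_arm([
  [0,0,0,0,0,0],
  [0,0,0,0,0,0],
  [0,0,0,-0.17,0,0],
  [0,0,0,-0.18,0,0],
  [0,0,0,-0.18,0,0],
  [0,0,0,-0.18,0,0],
  [0,0,0,-0.18,0,0],
  [0,0,0,-0.18,0,0],
], grip=75)

```text
t: 4.32
eef_pos: [455.7, -159.0, 29.3]
tcp_rot: [0.028, 1.561, -0.438]
ft_force: [-0.2, -0.3, -0.3]
opening: 0.788
```

Run:
```python
from h import *
go([454.7,-158.4,27],down(0.016)); s=env.state();print(s['ft_force'],s['opening']*95,s['joints'])
```

```text
d [ 2.2  0.1 -1.2] w [-0.482  0.009  0.002] | [ 455.7 -159.    29.3]
[-0.19151063 -0.25474635 -0.29622586] 74.8179118996787 [-4.72803357e-01  6.34941731e-01  2.08803329e+00  8.40931760e-04
  4.09141543e-01 -7.76034851e-03]
```

Emit:
step_arm([
  [0,0,0,-0.17,0,0],
  [1,0,0,-0.17,0.005,0],
  [1,0,-1,-0.14,0.005,0],
  [0,0,0,0,0,0],
])

```text
t: 4.82
eef_pos: [455.2, -159.1, 27.7]
tcp_rot: [-1.624, 1.567, -1.594]
ft_force: [-0.0, 1.2, 0.5]
opening: 0.787
```

Run:
```python
from h import *
go([454.7,-158.4,27],down(0.016)); s=env.state();print(s['ft_force'],s['opening']*95,s['joints'])
```

```text
d [ 0.7  0.8 -0.4] w [ 0.014 -0.     0.003] | [ 455.2 -159.1   27.7]
[-0.03229496  1.24368268  0.53221709] 74.80758247109833 [-0.47182399  0.63901407  2.08469015 -0.00779081  0.41638274 -0.49512264]
```

Emit:
step_arm([
  [0.7,0.8,-0.4,0.014,0,0.003],
  [0,0,0,0,0,0],
  [0,0,0,0,0,0],
  [0,0,0,0,0,0],
  [0,0,0,0,0,0],
  [0,0,0,0,0,0],
], grip=40)

```text
t: 5.58
eef_pos: [454.9, -158.3, 27.2]
tcp_rot: [-0.851, 1.57, -0.842]
ft_force: [0.1, 0.2, -0.1]
opening: 0.563
```

Run:
```python
from h import *
go([454.7,-158.4,27],down(0.016)); s=env.state();print(s['ft_force'],s['opening']*95,s['joints'])
```

```text
d [ 0.2 -0.1 -0.2] w [-0.007  0.     0.001] | [ 454.9 -158.3   27.2]
[ 0.05711227  0.20507508 -0.11393246] 53.450759826991955 [-4.72099939e-01  6.39878833e-01  2.08591719e+00 -6.43772553e-04
  4.15127783e-01 -4.80028664e-01]
```

Emit:
step_arm([
  [-20,0,0,0,0,0],
  [-40,0,0,0,0,0],
  [-40,0,0,0,0,0],
  [-20,30,19,0,0,0],
  [0,50,32,0,0,0],
  [0,50,32,0,0,0],
  [0,25,14,0,0,0],
  [0,0,0,0,0,0],
])

```text
t: 6.58
eef_pos: [551.5, 2.4, 148.4]
tcp_rot: [2.684, 1.565, 2.689]
ft_force: [0.7, -0.3, -4.8]
opening: 0.562
```

Run:
```python
from h import *
go([556.9,5.4,110],down(0.016)); s=env.state();print(s['ft_force'],s['opening']*95,s['joints'])
im=env.read_camera('side');crop(im,200,100,130,150,5,'pics/s3.png')
im=env.read_camera('top');crop(im,165,130,130,95,6,'pics/t3.png')
```

```text
d [38.4  2.8  5.7] w [-0.011 -0.005 -0.003] | [551.5   2.4 148.4]
[ 0.74766179 -0.28694916 -4.83369033] 53.40396533539505 [-0.11626795  0.50198847  1.83414478  0.00279434  0.81125146 -0.12300133]
```

View pics/s3.png

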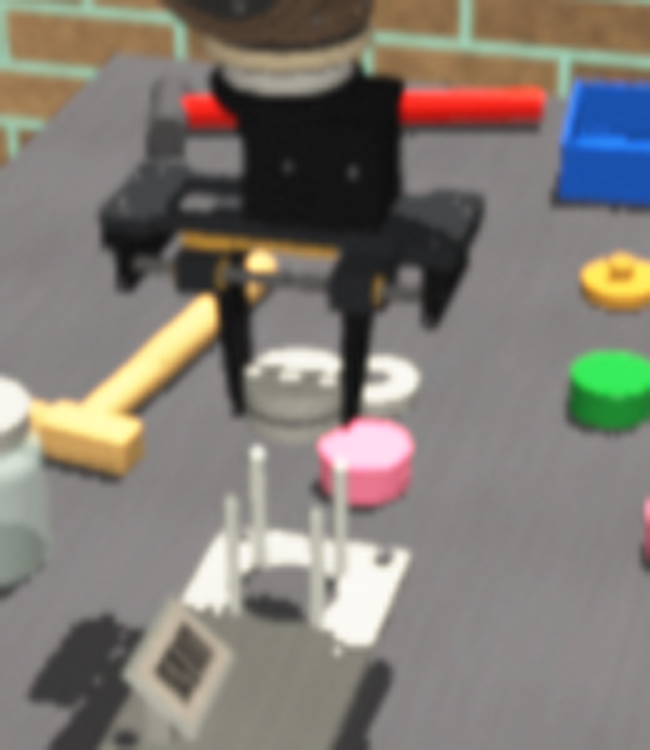

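View pics/t3.png

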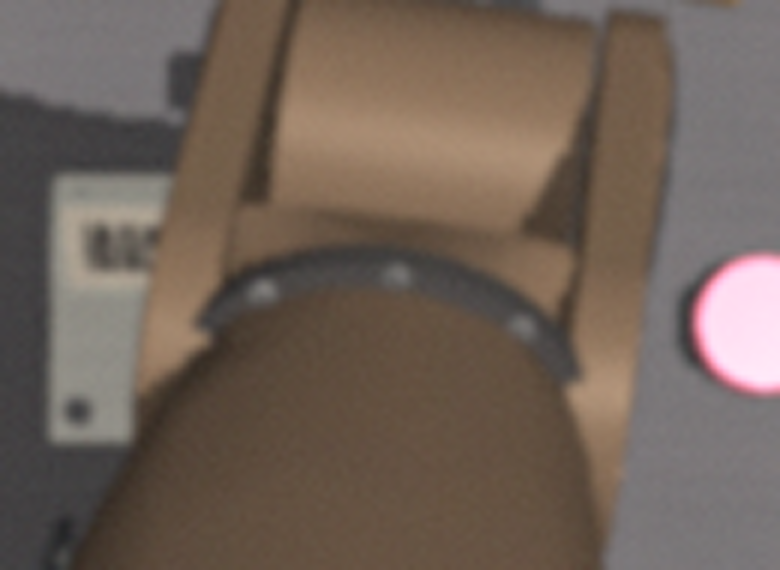

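Emit:
step_arm([
  [15,2.5,5,-0.01,-0.005,-0.003],
  [14,0,0,0,0,0],
  [0,0,0,0,0,0],
])

```text
t: 7.05
eef_pos: [554.6, 1.4, 116.6]
tcp_rot: [-2.966, 1.568, -2.955]
ft_force: [1.2, -0.5, -3.9]
opening: 0.56
```

Run:
```python
from h import *
go([556.9,5.4,38.5],down(0.016)); s=env.state();print(s['ft_force'],s['opening']*95)
im=env.read_camera('side');crop(im,220,130,90,90,8,'pics/s4.png')
f=lambda p:((proj('side',p)-[220,130]+.5)*8-.5).round(0)
p,r=pose()
for a in((23.3,23.3),(-23.3,23.3),(23.3,-23.3),(-23.3,-23.3)):
  d=R.from_euler('z',.016).apply([a[0],a[1],0]); print('post',f(np.array([556.9,5.4,86])+d))
print('pocket',f([556.9,5.4,12]),f([556.9+27,5.4,12]),f([556.9-27,5.4,12]))
print('disc',f(p-[0,0,27]),f(p+[27,0,-27]),f(p+[-27,0,-27]),f(p+[0,27,-27]))
```

```text
d [78.1  4.   2.6] w [-0.005 -0.003  0.   ] | [554.6   1.4 116.6]
[ 1.21183498 -0.52656101 -3.85571844] 53.17736828651097
post [204. 548.]
post [341. 567.]
post [245. 475.]
post [378. 493.]
pocket [297. 702.] [222. 690.] [373. 715.]
disc [301. 504.] [224. 493.] [380. 515.] [277. 547.]
```

View pics/s4.png

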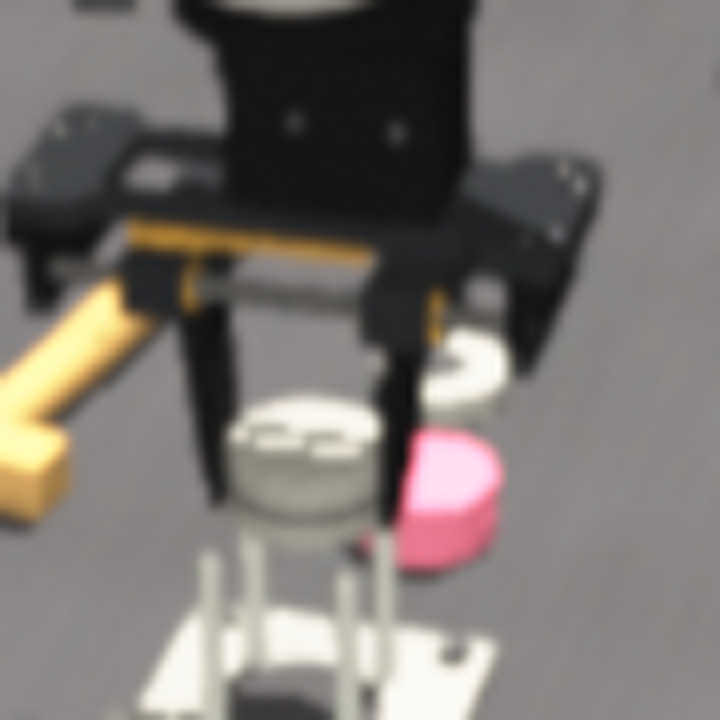

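Emit:
step_arm([
  [0,4.4,2,-0.005,-0.003,0],
  [0,0,0,0,0,0],
])

```text
t: 7.35
eef_pos: [557.2, 5.8, 117.5]
tcp_rot: [-0.347, 1.569, -0.332]
ft_force: [-0.4, -0.1, -4.9]
opening: 0.566
```

Run:
```python
from h import *
go([556.4,5.7,38.5],down(0.016)); s=env.state();print(s['ft_force'],s['opening']*95)
```

```text
d [79.   0.  -0.9] w [-0.001  0.002  0.001] | [557.2   5.8 117.5]
[-0.35255383 -0.10122082 -4.8702219 ] 53.74817117110873
```

Emit:
step_arm([
  [8,0,-0.8,0,0.002,0],
  [8,0,0,0,0,0],
  [8,0,0,0,0,0],
])

```text
t: 7.72
eef_pos: [556.7, 5.8, 92.8]
tcp_rot: [-0.572, 1.569, -0.556]
ft_force: [0.5, 0.3, -4.2]
opening: 0.565
```

Run:
```python
from h import *
go([556.4,5.7,38.5],down(0.016)); s=env.state();print(s['ft_force'],s['opening']*95)
im=env.read_camera('side');crop(im,220,140,90,90,8,'pics/s5.png')
```

```text
d [54.3 -0.1 -0.3] w [-0.     0.001  0.001] | [556.7   5.8  92.8]
[ 0.51843199  0.34287187 -4.18288654] 53.69395323150978
```

View pics/s5.png

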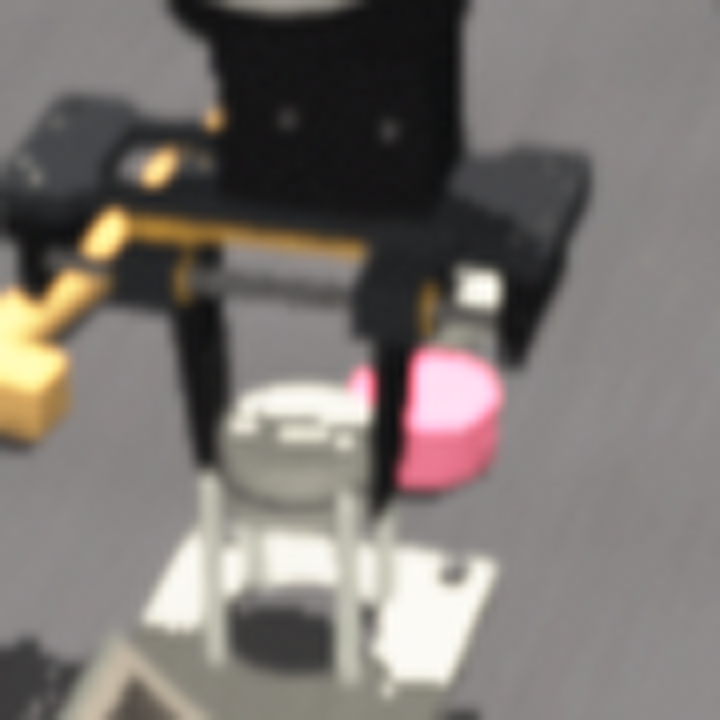

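Emit:
step_arm([
  [12,0,-0.3,0,0,0],
  [12,0,0,0,0,0],
  [12,0,0,0,0,0],
  [8,0,0,0,0,0],
])

```text
t: 8.28
eef_pos: [555.9, 5.7, 44.5]
tcp_rot: [-2.011, 1.57, -1.995]
ft_force: [-0.6, 1.2, -4.7]
opening: 0.562
```

Run:
```python
from h import *
go([556.4,5.7,38.7],down(0.016)); s=env.state();print(s['ft_force'],s['moment'],s['opening']*95)
```

```text
d [ 5.8 -0.1  0.5] w [-0.    -0.     0.001] | [555.9   5.7  44.5]
[-0.64578195  1.1946012  -4.73543911] [-0.07371846 -0.12024162 -0.05276973] 53.430279901253996
```

Emit:
step_arm([
  [3,0,0.4,0,0,0],
  [2,0,0,0,0,0],
  [0,0,0,0,0,0],
])

```text
t: 8.65
eef_pos: [556.4, 5.7, 39.4]
tcp_rot: [-1.965, 1.57, -1.949]
ft_force: [0.3, -0.8, -4.9]
opening: 0.562
```

Run:
```python
from h import *
go([556.4,5.7,38.7],down(0.016)); s=env.state();print(s['ft_force'],s['moment'],s['opening']*95)
```

```text
d [ 0.7 -0.  -0. ] w [-0.    -0.     0.001] | [556.4   5.7  39.4]
[ 0.30889566 -0.77754457 -4.90549687] [-0.03487225 -0.07891756  0.03364679] 53.434358245978494
```

Emit:
step_arm([
  [0.8,0,0,0,0,0],
  [0,0,0,0,0,0],
])

```text
t: 8.9
eef_pos: [556.6, 5.7, 39.2]
tcp_rot: [-0.929, 1.57, -0.913]
ft_force: [0.7, 0.3, -3.7]
opening: 0.565
```

Emit:
step_arm([
  [0,0,0,0,0,0],
  [0,0,0,0,0,0],
  [0,0,0,0,0,0],
  [-20,0,0,0,0,0],
  [-40,0,0,0,0,0],
  [-40,0,0,0,0,0],
  [-40,0,0,0,0,0],
  [0,-40,0,0,0,0],
], grip=75)

```text
t: 9.9
eef_pos: [557.8, -33.3, 184.3]
tcp_rot: [-0.466, 1.568, -0.447]
ft_force: [0.8, -0.5, 0.1]
opening: 0.787
```

Run:
```python
from h import *
go([571.1,-229.5,130],down(0.016)); s=env.state();print(s['ft_force'],s['moment'],s['opening']*95)
im=env.read_camera('side');crop(im,180,110,160,120,5,'pics/s6.png');cv2.imwrite('pics/s6raw.png',im[:,:,::-1])
```

```text
d [  54.5 -196.4    9.5] w [0.003 0.002 0.001] | [557.8 -33.3 184.3]
[ 0.79878389 -0.48993989  0.06289793] [-0.10265504 -0.08866094 -0.03038396] 74.7760316429685
```

View pics/s6.png

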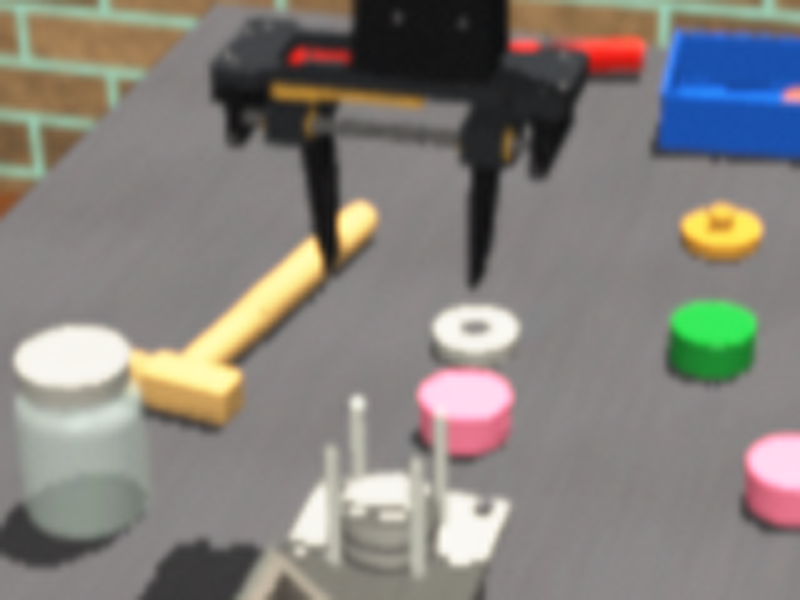

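Run:
```python
from h import *
f=lambda p:((proj('side',p)-[180,110]+.5)*5-.5).round(0)
print(f([571.1,-229.5,14]),f([444.8,-411,12]))
im=env.read_camera('top');crop(im,200,110,230,170,3.4,'pics/t6.png')
blob('top',im,330,177,14)
```

```text
[472. 325.] [717. 225.]
blob top 330.79 176.73 axes px [22.01 22.43] thr 184.0 -> [ 571.1 -229.5   14. ]
```

View pics/t6.png

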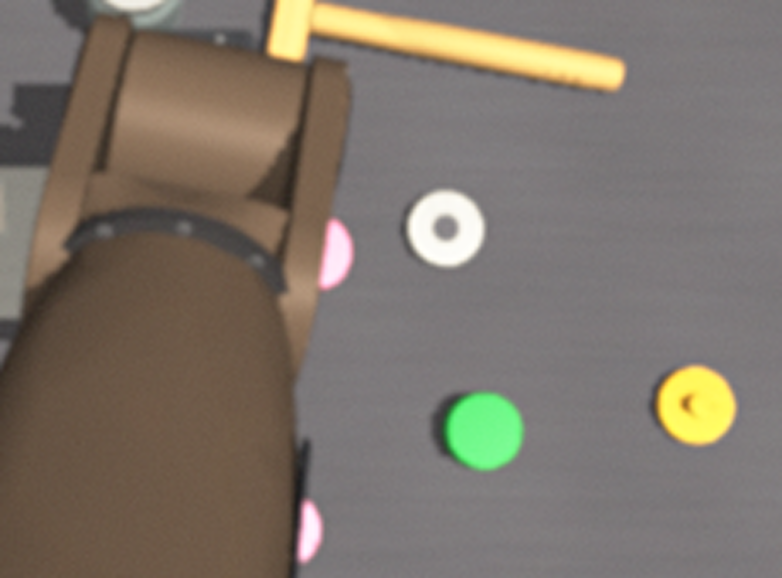

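Emit:
step_arm([
  [0,-25,2,0,0,0],
  [0,-45,2,0,0,0],
  [10,-50,2,0,0,0],
  [20,-45,2,0,0,0],
  [25,-30,1,0,0,0],
  [0,0,0,0,0,0],
])

```text
t: 10.75
eef_pos: [568.8, -234.7, 124.2]
tcp_rot: [2.984, 1.569, 2.997]
ft_force: [-0.3, 0.4, -0.3]
opening: 0.788
```

Run:
```python
from h import *
go([571.1,-229.5,27],down(0.016))
```

```text
d [97.2  5.1  2.5] w [-0.003 -0.002 -0.   ] | [ 568.8 -234.7  124.2]
```

Emit:
step_arm([
  [30,2.5,1.2,-0.003,-0.002,0],
  [30,2.5,1.2,0,0,0],
  [20,0,0,0,0,0],
  [11,0,0,0,0,0],
  [5,0,0,0,0,0],
  [0,0,0,0,0,0],
])

```text
t: 11.5
eef_pos: [573.0, -224.5, 28.7]
tcp_rot: [-0.086, 1.568, -0.068]
ft_force: [-0.7, 1.5, 0.2]
opening: 0.786
```

Run:
```python
from h import *
go([571.1,-229.5,27],down(0.016))
```

```text
d [ 1.7 -4.9 -2. ] w [0.002 0.003 0.   ] | [ 573.  -224.5   28.7]
```

Emit:
step_arm([
  [1.5,-4.9,-2,0,0.003,0],
  [0,0,0,0,0,0],
  [0,0,0,0,0,0],
  [0,0,0,0,0,0],
  [0,0,0,0,0,0],
  [0,0,0,0,0,0],
], grip=40)

```text
t: 12.25
eef_pos: [571.4, -230.3, 28.6]
tcp_rot: [-0.779, 1.569, -0.762]
ft_force: [-0.0, -1.1, -1.3]
opening: 0.562
```

Emit:
step_arm([
  [0,0,0,0,0,0],
  [0,0,0,0,0,0],
  [0,0,0,0.17,0,0],
  [0,0,0,0.18,0,0],
  [0,0,0,0.18,0,0],
  [0,0,0,0.18,0,0],
  [0,0,0,0.18,0,0],
  [0,0,0,0.18,0,0],
], grip=75)

```text
t: 13.25
eef_pos: [571.9, -230.3, 29.3]
tcp_rot: [0.459, 1.568, -0.626]
ft_force: [-0.3, -0.2, 0.4]
opening: 0.787
```

Run:
```python
from h import *
go([571.1,-229.5,27],down(-1.555))
```

```text
d [ 2.3 -0.3 -1.1] w [ 0.47   0.002 -0.002] | [ 571.9 -230.3   29.3]
```

Emit:
step_arm([
  [1,0,0,0.16,0,0],
  [1,0,0,0.16,0,0],
  [0,0,0,0.14,0,0],
  [0,0,0,0,0,0],
])

```text
t: 13.75
eef_pos: [572.2, -230.4, 27.5]
tcp_rot: [0.967, 1.567, -0.594]
ft_force: [-0.0, 0.1, 0.3]
opening: 0.791
```

Run:
```python
from h import *
go([571.4,-229.8,27],down(-1.555))
```

```text
d [ 0.5 -0.8 -0.6] w [-0.006  0.002 -0.003] | [ 572.2 -230.4   27.5]
```

Emit:
step_arm([
  [0.5,-0.8,-0.6,-0.006,0.002,-0.003],
  [0,0,0,0,0,0],
  [0,0,0,0,0,0],
  [0,0,0,0,0,0],
  [0,0,0,0,0,0],
  [0,0,0,0,0,0],
], grip=40)

```text
t: 14.5
eef_pos: [571.3, -229.7, 27.1]
tcp_rot: [-2.185, 1.571, 2.551]
ft_force: [0.9, 0.2, -0.2]
opening: 0.56
```

Run:
```python
from h import *
go([556.4,5.7,130],down(-1.555)); print(env.state()['opening']*95)
```

```text
d [-102.9   -9.4 -235.7] w [ 0.007 -0.     0.   ] | [ 571.3 -229.7   27.1]
53.195226349306196
```

Emit:
step_arm([
  [-20,0,0,0,0,0],
  [-40,0,0,0,0,0],
  [-40,0,-20,0,0,0],
  [-20,-1,-45,0,0,0],
  [0,-3,-55,0,0,0],
  [0,-3,-55,0,0,0],
  [0,-2,-35,0,0,0],
  [0,0,-20,0,0,0],
])

```text
t: 15.5
eef_pos: [556.6, 5.2, 160.0]
tcp_rot: [1.405, 1.564, -0.145]
ft_force: [0.5, 0.1, -2.4]
opening: 0.563
```

Emit:
step_arm([
  [0,0,0,0,0,0],
  [0,0,0,0,0,0],
])

```text
t: 15.75
eef_pos: [556.6, 6.0, 161.9]
tcp_rot: [1.398, 1.562, -0.15]
ft_force: [-0.7, 0.1, -2.9]
opening: 0.556
```

Run:
```python
from h import *
go([556.4,5.7,118],down(-1.555)); print(env.state()['opening']*95)
```

```text
d [43.9 -0.6  0.2] w [ 0.007  0.001 -0.008] | [556.6   6.  161.9]
52.86123831025433
```

Emit:
step_arm([
  [20,0,0,0.007,0,-0.008],
  [20,0,0,0,0,0],
  [0,0,0,0,0,0],
])

```text
t: 16.12
eef_pos: [556.5, 3.6, 119.0]
tcp_rot: [-0.723, 1.569, -2.282]
ft_force: [0.5, 0.5, -1.9]
opening: 0.562
```

Run:
```python
from h import *
go([556.4,5.7,65.5],down(-1.555)); print(env.state()['opening']*95)
im=env.read_camera('side');crop(im,220,130,90,90,8,'pics/s7.png')
```

```text
d [53.5 -0.  -2.2] w [-0.004  0.002  0.001] | [556.5   3.6 119. ]
53.34689775530158
```

View pics/s7.png

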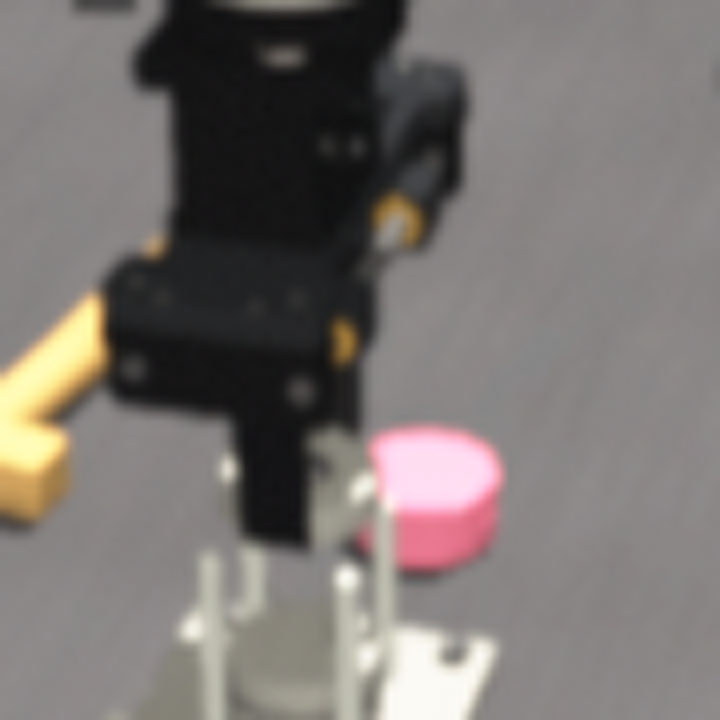

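Run:
```python
from h import *
im=env.read_camera('side');crop(im,240,175,40,32,18,'pics/s7b.png')
f=lambda p:((proj('side',p)-[240,175]+.5)*18-.5).round(0)
p,r=pose()
for a in [(27,0),(-27,0),(0,27),(0,-27)]:
  print(a,f(p+[a[0],a[1],-27]),f(p+[a[0],a[1],-13]))
print(env.state()['moment'],env.state()['ft_force'])
```

```text
(27, 0) [123. 285.] [120. 205.]
(-27, 0) [475. 337.] [474. 255.]
(0, 27) [242. 407.] [240. 325.]
(0, -27) [351. 218.] [349. 138.]
[-0.04149611  0.02053647  0.03801025] [ 0.82731218 -0.06755531 -2.38503788]
```

View pics/s7b.png

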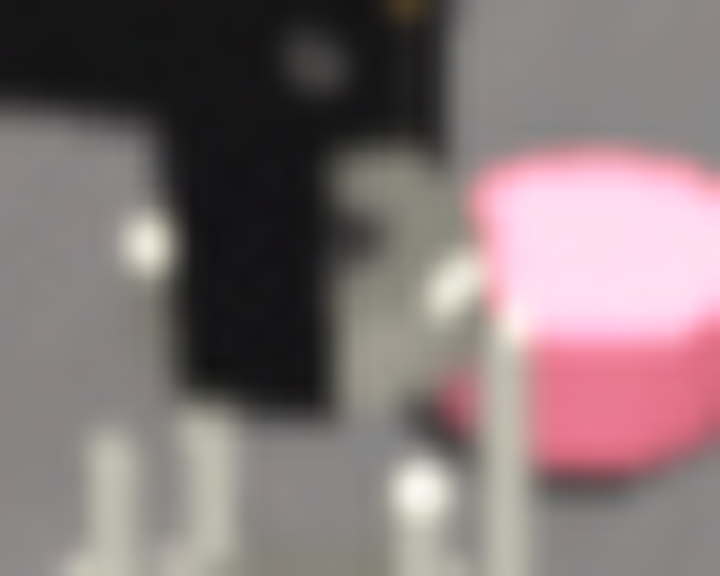

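Emit:
step_arm([
  [0,0,-2.2,-0.004,0.002,0],
  [0,0,0,0,0,0],
  [8,0,0,0,0,0],
  [8,0,0,0,0,0],
  [8,0,0,0,0,0],
])

```text
t: 16.85
eef_pos: [558.0, 5.8, 96.6]
tcp_rot: [1.558, 1.567, 0.003]
ft_force: [0.3, -0.5, -2.4]
opening: 0.561
```

Run:
```python
from h import *
go([556.4,5.7,65.5],down(-1.555)); print(env.state()['opening']*95,env.state()['ft_force'])
```

```text
d [31.1 -1.7  0.1] w [ 0.001  0.    -0.004] | [558.    5.8  96.6]
53.288150611773894 [ 0.31081333 -0.50779635 -2.3889272 ]
```

Emit:
step_arm([
  [2,-1.7,0,0,0,-0.004],
  [8,0,0,0,0,0],
  [10,0,0,0,0,0],
  [7,0,0,0,0,0],
  [2,0,0,0,0,0],
  [0,0,0,0,0,0],
])

```text
t: 17.6
eef_pos: [555.8, 5.8, 65.0]
tcp_rot: [-1.636, 1.569, 3.093]
ft_force: [-1.6, -0.4, 1.8]
opening: 0.558
```

Run:
```python
from h import *
go([556.4,5.7,65.5],down(-1.555)); print(env.state()['opening']*95,env.state()['ft_force'])
```

```text
d [-0.5  0.6  0.1] w [ 0.001 -0.     0.002] | [555.8   5.8  65. ]
53.05444608214902 [-1.57056264 -0.35100181  1.81683579]
```

Emit:
step_arm([
  [0,0,0,0,0,0],
  [0,0,0,0,0,0],
  [0,0,0,0,0,0],
  [-20,0,0,0,0,0],
  [-40,0,0,0,0,0],
  [-40,0,0,0,0,0],
  [0,-20,50,0,0,0],
  [0,-20,50,0,0,0],
], grip=75)

```text
t: 18.6
eef_pos: [518.6, -94.7, 168.8]
tcp_rot: [0.969, 1.569, -0.58]
ft_force: [-0.4, 0.8, -0.1]
opening: 0.787
```

Emit:
step_arm([
  [0,-15,50,0,0,0],
  [0,-15,50,0,0,0],
  [0,-15,50,0,0,0],
  [0,-15,50,0,0,0],
  [0,-10,35,0,0,0],
  [0,0,0,0,0,0],
])

```text
t: 19.35
eef_pos: [449.9, -341.7, 170.1]
tcp_rot: [0.951, 1.565, -0.602]
ft_force: [-0.3, 0.5, 0.8]
opening: 0.791
```

Run:
```python
from h import *
im=env.read_camera('side');crop(im,220,100,200,130,4,'pics/s8.png')
im=env.read_camera('top');crop(im,0,0,512,384,1.56,'pics/t8.png')
try: blob('top',im,404,229,12,sat=True)
except Exception as e: print(e)
blob('top',im,236,181,52)
go([444.8,-411,130],down(-1.555)); print(env.state()['opening']*95,env.state()['ft_force'])
```

```text
blob top 403.87 229.32 axes px [37.9  55.84] thr 55.0 -> [ 443.5 -410.6   12. ]Traceback (most recent call last):
  File "<stdin>", line 6, in <module>
  File "h.py", line 32, in blob
    q=max(cs,key=cv2.contourArea);e=cv2.fitEllipse(cv2.convexHull(q))
                                    ~~~~~~~~~~~~~~^^^^^^^^^^^^^^^^^^^
cv2.error: OpenCV(4.12.0) /io/opencv/modules/imgproc/src/shapedescr.cpp:361: error: (-201:Incorrect size of input array) There should be at least 5 points to fit the ellipse in function 'fitEllipseNoDirect'
```

View pics/s8.png

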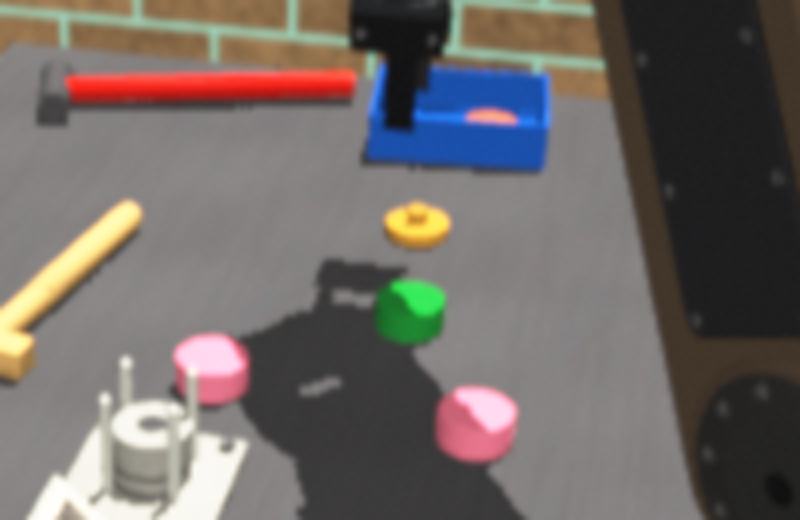

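View pics/t8.png

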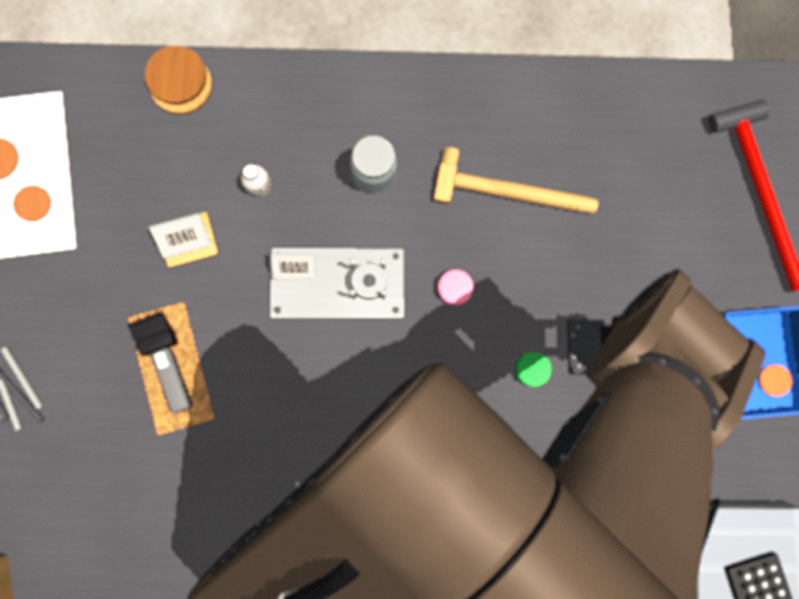

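Run:
```python
from h import *
go([444.8,-411,130],down(-1.555)); print(env.state()['joints'])
```

```text
d [40.2 -7.3 71.3] w [ 0.005  0.002 -0.004] | [ 450.5 -339.4  170.1]
[-7.63323297e-01  4.85111403e-01  1.78952655e+00  1.38952603e-03
  8.62653374e-01  7.85835985e-01]
```

Emit:
step_arm([
  [0,-3,30,0.005,0.002,-0.004],
  [20,-3,35,0,0,0],
  [20,-1,6,0,0,0],
  [0,0,0,0,0,0],
])

```text
t: 19.95
eef_pos: [447.0, -406.8, 129.5]
tcp_rot: [-2.652, 1.57, 2.082]
ft_force: [0.2, -0.0, 0.8]
opening: 0.788
```

Run:
```python
from h import *
im=env.read_camera('side');crop(im,260,100,120,90,6,'pics/s9.png')
f=lambda p:((proj('side',p)-[260,100]+.5)*6-.5).round(0);print(f([444.8,-411,12]))
go([444.8,-411,27],down(-1.555))
```

```text
[381. 330.]
 d [103.4  -2.7   4. ] w [ 0.006  0.    -0.001] | [ 447.3 -406.9  130.4]
```

View pics/s9.png

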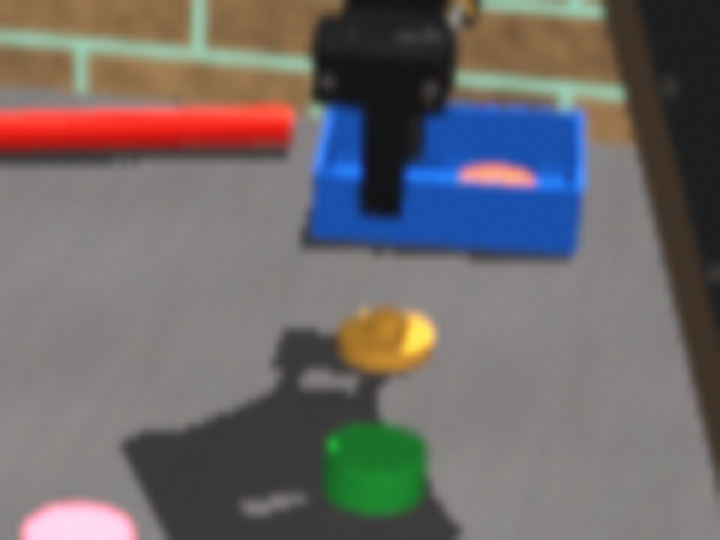

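Emit:
step_arm([
  [30,-2.7,3,0.005,0,0],
  [30,0,0,0,0,0],
  [22,0,0,0,0,0],
  [12,0,0,0,0,0],
  [6,0,0,0,0,0],
  [0,0,0,0,0,0],
])

```text
t: 20.75
eef_pos: [448.6, -406.1, 33.3]
tcp_rot: [0.778, 1.564, -0.771]
ft_force: [0.7, 0.2, 1.0]
opening: 0.787
```

Run:
```python
from h import *
go([444.8,-411,27],down(-1.555))
```

```text
d [ 6.3 -3.9  4.8] w [ 0.007  0.005 -0.005] | [ 448.6 -406.1   33.3]
```

Emit:
step_arm([
  [3,-3.9,4.8,0.007,0.005,-0.005],
  [3,0,0,0,0,0],
  [0,0,0,0,0,0],
])

```text
t: 21.12
eef_pos: [445.0, -411.9, 28.5]
tcp_rot: [0.675, 1.569, -0.881]
ft_force: [-0.3, -0.7, 0.6]
opening: 0.792
```

Run:
```python
from h import *
go([444.8,-411,27],down(-1.555))
```

```text
d [ 1.5 -0.1 -0.9] w [-0.001  0.002 -0.001] | [ 445.  -411.9   28.5]
```

Squeeze, then turn +1.571 (tool x negative) to yaw 0.016.

Emit:
step_arm([
  [1.5,0,-0.9,0,0,0],
  [0,0,0,0,0,0],
  [0,0,0,0,0,0],
  [0,0,0,0,0,0],
  [0,0,0,0,0,0],
  [0,0,0,0,0,0],
], grip=40)

```text
t: 21.88
eef_pos: [444.9, -411.1, 27.1]
tcp_rot: [0.661, 1.568, -0.895]
ft_force: [-0.7, 0.2, -0.5]
opening: 0.564
```

Emit:
step_arm([
  [0,0,0,0,0,0],
  [0,0,0,0,0,0],
  [0,0,0,-0.17,0,0],
  [0,0,0,-0.18,0,0],
  [0,0,0,-0.18,0,0],
  [0,0,0,-0.18,0,0],
  [0,0,0,-0.18,0,0],
  [0,0,0,-0.18,0,0],
], grip=75)

```text
t: 22.88
eef_pos: [445.1, -411.0, 27.2]
tcp_rot: [-0.409, 1.568, -0.861]
ft_force: [-0.9, 0.1, -0.1]
opening: 0.785
```

Run:
```python
from h import *
go([444.8,-411,27],down(0.016))
```

```text
d [ 0.2 -0.2 -0.2] w [-0.468  0.002  0.002] | [ 445.1 -411.    27.2]
```

Emit:
step_arm([
  [0,0,0,-0.16,0,0],
  [0,0,0,-0.16,0,0],
  [0,0,0,-0.14,0,0],
  [0,0,0,0,0,0],
])

```text
t: 23.38
eef_pos: [445.2, -410.9, 27.3]
tcp_rot: [-0.854, 1.568, -0.831]
ft_force: [0.4, 0.7, -0.2]
opening: 0.789
```

Run:
```python
from h import *
go([444.8,-411.1,27],down(0.016))
```

```text
d [ 0.3 -0.2 -0.4] w [0.007 0.002 0.002] | [ 445.2 -410.9   27.3]
```

Emit:
step_arm([
  [0.2,-0.2,-0.4,0.006,0.002,0.002],
  [0,0,0,0,0,0],
  [0,0,0,0,0,0],
  [0,0,0,0,0,0],
  [0,0,0,0,0,0],
  [0,0,0,0,0,0],
], grip=40)

```text
t: 24.12
eef_pos: [444.8, -411.2, 27.1]
tcp_rot: [2.918, 1.57, 2.928]
ft_force: [0.5, -0.1, -0.5]
opening: 0.56
```

Emit:
step_arm([
  [-15,0,0,0,0,0],
  [-35,0,0,0,0,0],
  [-45,20,4,0,0,0],
  [-30,40,10,0,0,0],
  [0,55,14,0,0,0],
  [0,55,14,0,0,0],
  [0,55,14,0,0,0],
  [0,55,14,0,0,0],
])

```text
t: 25.12
eef_pos: [513.5, -126.0, 162.5]
tcp_rot: [-0.37, 1.566, -0.368]
ft_force: [0.9, 0.3, -2.1]
opening: 0.559
```

Run:
```python
from h import *
go([556.4,5.7,150],down(0.016));print(env.state()['opening']*95,env.state()['ft_force'])
```

```text
d [ 12.5 131.7  43.2] w [-0.014  0.005  0.002] | [ 513.5 -126.   162.5]
53.10955111208273 [ 0.89493307  0.34936438 -2.05775756]
```

Run:
```python
from h import *
im=env.read_camera('top');crop(im,0,0,512,384,1.56,'pics/t10.png')
im=env.read_camera('side');crop(im,0,0,512,384,1.56,'pics/s10.png')
```

```text
(no output)
```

View pics/t10.png

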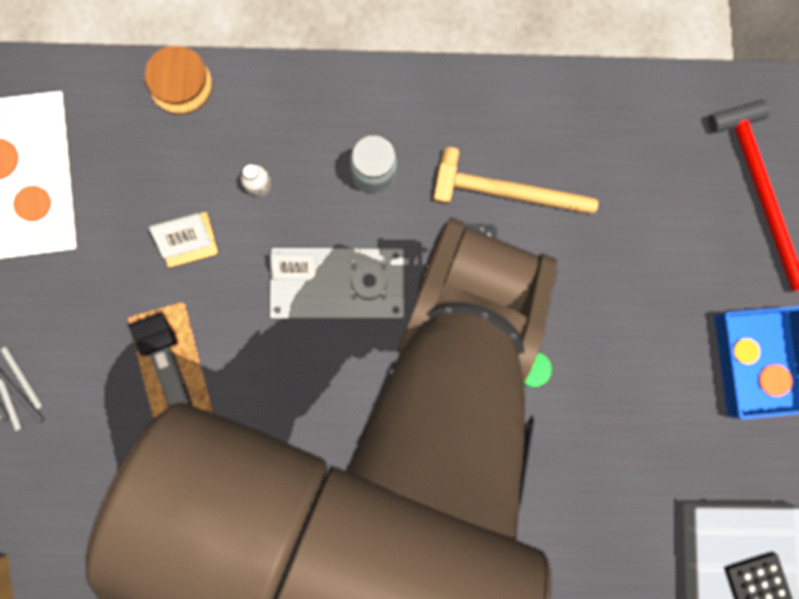

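View pics/s10.png

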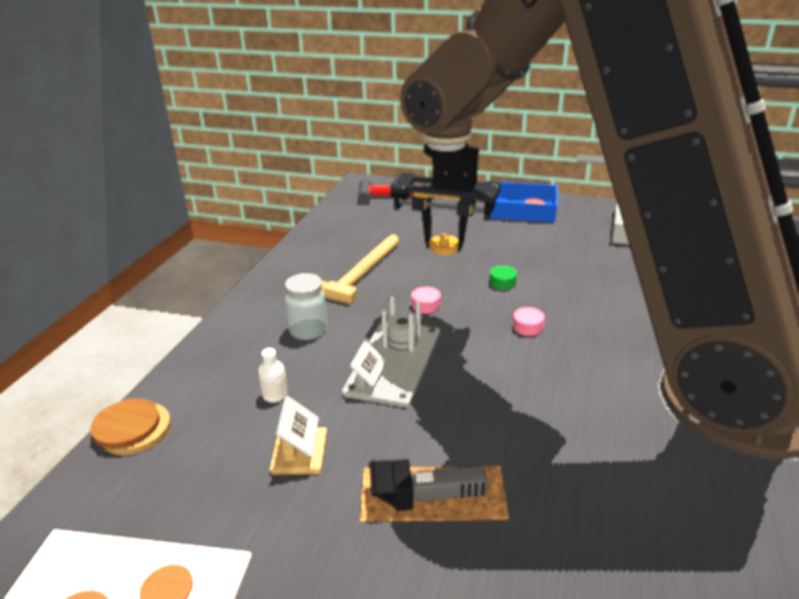

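Emit:
step_arm([
  [0,40,13,-0.014,0.005,0.002],
  [0,40,13,0,0,0],
  [5,30,10,0,0,0],
  [5,15,5,0,0,0],
  [0,0,0,0,0,0],
])

```text
t: 25.85
eef_pos: [553.7, 4.6, 155.6]
tcp_rot: [-0.099, 1.569, -0.077]
ft_force: [-0.1, 0.3, -1.8]
opening: 0.558
```

Run:
```python
from h import *
go([556.4,5.7,120],down(0.016));print(env.state()['opening']*95,env.state()['ft_force'])
```

```text
d [35.6  1.   2.7] w [0.006 0.002 0.   ] | [553.7   4.6 155.6]
53.02919665240287 [-0.11655828  0.26685375 -1.77284772]
```

Emit:
step_arm([
  [18,0,2.2,0.006,0.002,0],
  [16,0,0,0,0,0],
  [0,0,0,0,0,0],
])

```text
t: 26.22
eef_pos: [555.3, 2.0, 119.0]
tcp_rot: [-2.879, 1.569, -2.866]
ft_force: [0.6, -0.7, -1.9]
opening: 0.559
```

Run:
```python
from h import *
go([556.4,5.7,79.5],down(0.016));print(env.state()['opening']*95,env.state()['ft_force'])
```

```text
d [39.5  3.7  1.2] w [-0.003 -0.001  0.   ] | [555.3   2.  119. ]
53.1508341405219 [ 0.58200814 -0.66285788 -1.90775967]
```

Emit:
step_arm([
  [0,3.7,1,-0.003,0,0],
  [0,0,0,0,0,0],
])

```text
t: 26.48
eef_pos: [556.4, 5.3, 118.9]
tcp_rot: [-2.947, 1.569, -2.932]
ft_force: [0.2, 0.4, -1.5]
opening: 0.56
```

Run:
```python
from h import *
go([556.4,5.7,79.5],down(0.016));print(env.state()['opening']*95,env.state()['ft_force'])
im=env.read_camera('side');crop(im,220,130,90,90,8,'pics/s11.png')
```

```text
d [39.4  0.4  0.1] w [-0.001 -0.002  0.   ] | [556.4   5.3 118.9]
53.23391905805515 [ 0.15435855  0.39309388 -1.49800224]
```

View pics/s11.png

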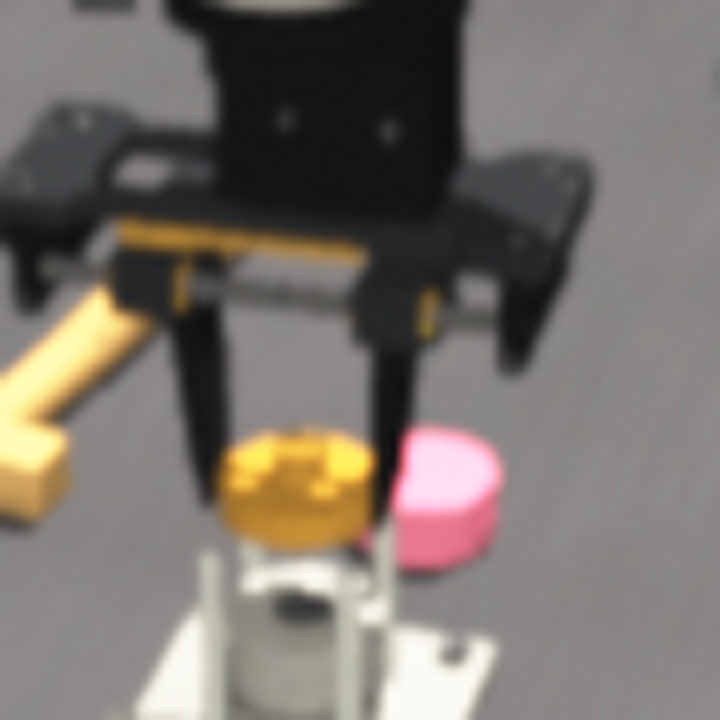

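Emit:
step_arm([
  [8,0.4,0,0,-0.002,0],
  [8,0,0,0,0,0],
  [8,0,0,0,0,0],
  [8,0,0,0,0,0],
  [4,0,0,0,0,0],
  [0,0,0,0,0,0],
])

```text
t: 27.28
eef_pos: [556.4, 5.8, 80.4]
tcp_rot: [-0.575, 1.57, -0.559]
ft_force: [0.2, -0.2, -1.6]
opening: 0.558
```

Run:
```python
from h import *
go([556.4,5.7,79.5],down(0.016));print(env.state()['opening']*95,env.state()['ft_force'])
```

```text
d [ 0.9 -0.1  0. ] w [-0.     0.001  0.   ] | [556.4   5.8  80.4]
53.03654340490034 [ 0.15520271 -0.19351338 -1.60129483]
```

Emit:
step_arm([
  [1.2,0,0,0,0,0],
  [0,0,0,0,0,0],
])

```text
t: 27.52
eef_pos: [556.6, 5.8, 79.4]
tcp_rot: [-0.399, 1.57, -0.383]
ft_force: [-0.5, 0.5, -1.8]
opening: 0.554
```

Emit:
step_arm([
  [0,0,0,0,0,0],
  [0,0,0,0,0,0],
  [0,0,0,0,0,0],
  [-20,0,0,0,0,0],
  [-40,0,0,0,0,0],
  [-40,0,0,0,0,0],
  [-20,0,-30,0,0,0],
  [0,30,-40,0,0,0],
], grip=75)

```text
t: 28.52
eef_pos: [486.6, 34.0, 203.7]
tcp_rot: [-0.186, 1.567, -0.173]
ft_force: [0.4, 1.2, -0.9]
opening: 0.787
```

Emit:
step_arm([
  [0,50,-30,0,0,0],
  [0,50,-30,0,0,0],
  [0,50,-10,0,0,0],
  [0,50,0,0,0,0],
  [0,0,0,0,0,0],
])

```text
t: 29.15
eef_pos: [409.4, 239.3, 205.2]
tcp_rot: [0.036, 1.563, 0.049]
ft_force: [-0.9, 0.3, 0.3]
opening: 0.787
```

Run:
```python
from h import *
s=env.state();print(s['t'],s['eef_pos'],s['joints'])
im=env.read_camera('side');crop(im,0,0,512,384,1.56,'pics/s12.png');crop(im,200,160,100,100,6,'pics/s12b.png')
im=env.read_camera('top');crop(im,0,0,512,384,1.56,'pics/t12.png')
```

```text
29.15 [409.41045844 239.27450559 205.20757792] [ 0.39090075  0.32100881  1.96286118 -0.00360683  0.85011496  0.38020285]
```

View pics/s12b.png

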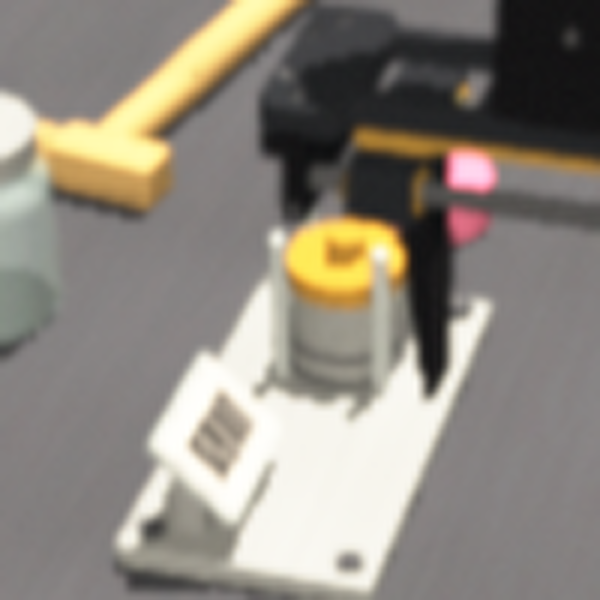

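View pics/t12.png

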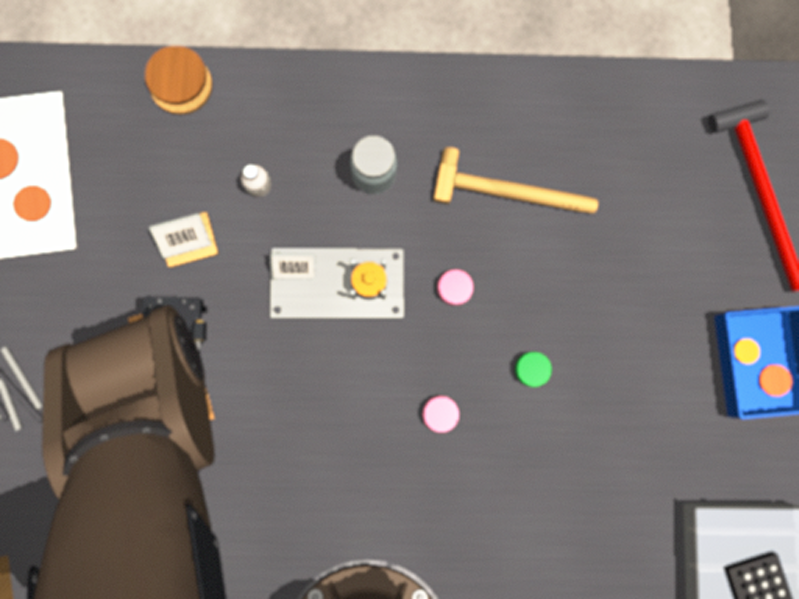

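```bash
cat > fit.py <<'E'
from h import *
def ov(im,n,x0,y0,w,h,k,pose3,name,z0=3,extra=()):
    c=cv2.resize(im[y0:y0+h,x0:x0+w],None,fx=k,fy=k,interpolation=cv2.INTER_CUBIC)[:,:,::-1].copy()
    a=R.from_euler('z',pose3[2]);f=lambda p:tuple(int(v) for v in ((proj(n,p)-[x0,y0]+.5)*k-.5).round())
    def box(xa,xb,ya,yb,za,zb,col):
        P=[f(np.array([pose3[0],pose3[1],z0])+a.apply([x,y,z])) for z in(za,zb) for x,y in((xa,ya),(xb,ya),(xb,yb),(xa,yb))]
        for i in range(4):
            cv2.line(c,P[i+4],P[(i+1)%4+4],col,1)
            cv2.line(c,P[i],P[(i+1)%4],tuple(v//2 for v in col),1)
    box(-75,25,-16,16,0,30,(0,255,0));box(25,79,-28,28,0,40,(0,0,255))
    for m in extra:
        b=R.from_euler('z',m[2]);P=[f(np.array([m[0],m[1],3])+b.apply([x,y,0])) for x,y in((-95,-45),(95,-45),(95,45),(-95,45))]
        for i in range(4):cv2.line(c,P[i],P[(i+1)%4],(255,0,0),1)
    cv2.imwrite(name,c)
E
python3 - <<'E'
from fit import *
t=cv2.imread('pics/top0raw.png')[:,:,::-1];s=cv2.imread('pics/side0raw.png')[:,:,::-1]
P=(424,312,.305)
ov(t,'top',78,188,62,95,7,P,'pics/f_t.png',extra=[(417.3,312.5,.298)])
ov(s,'side',225,285,110,60,7,P,'pics/f_s.png',extra=[(417.3,312.5,.298)])
E
```

```text
(no output)
```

View pics/f_t.png

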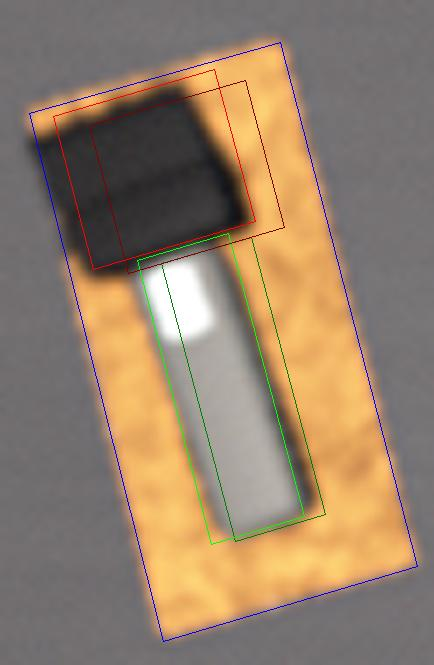

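View pics/f_s.png

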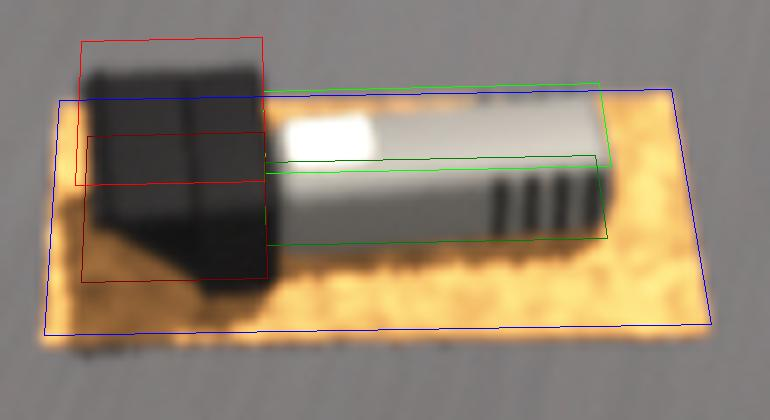

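Run:
```python
from fit import *
t=cv2.imread('pics/top0raw.png')[:,:,::-1];s=cv2.imread('pics/side0raw.png')[:,:,::-1]
P=(421,314.5,.36)
ov(t,'top',78,188,62,95,7,P,'pics/f_t.png')
ov(s,'side',225,285,110,60,7,P,'pics/f_s.png')
```

```text
(no output)
```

View pics/f_t.png

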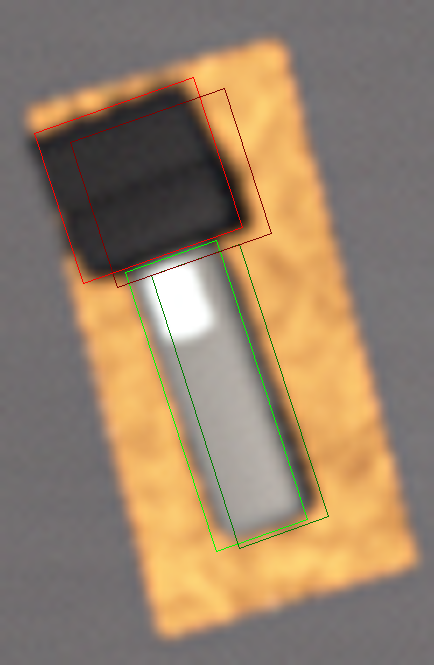

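View pics/f_s.png

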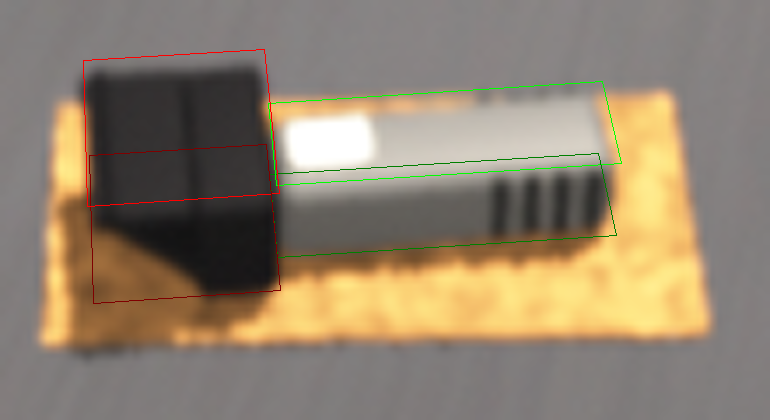

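Run:
```python
from h import *
im=env.read_camera('side')
def mark(p,x0,y0,w,h,k,yaw,hw,hh,name):
    c=cv2.resize(im[y0:y0+h,x0:x0+w],None,fx=k,fy=k,interpolation=cv2.INTER_CUBIC)[:,:,::-1].copy()
    f=lambda p:tuple(int(v) for v in((proj('side',p)-[x0,y0]+.5)*k-.5).round())
    a=R.from_euler('z',yaw)
    P=[f(np.array(p)+a.apply([s*hh*.7071,t*hw,s*hh*.7071])) for s,t in((-1,-1),(-1,1),(1,1),(1,-1))]
    for i in range(4):cv2.line(c,P[i],P[(i+1)%4],(0,0,255),1)
    cv2.circle(c,f(p),3,(0,255,0),-1);cv2.imwrite(name,c)
mark([575,121.1,45],215,210,50,50,12,.016,30,20,'pics/m_tag.png')
mark([617.9,293.1,55],165,245,50,60,10,.28,35,25,'pics/m_card.png')
```

```text
(no output)
```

View pics/m_tag.png

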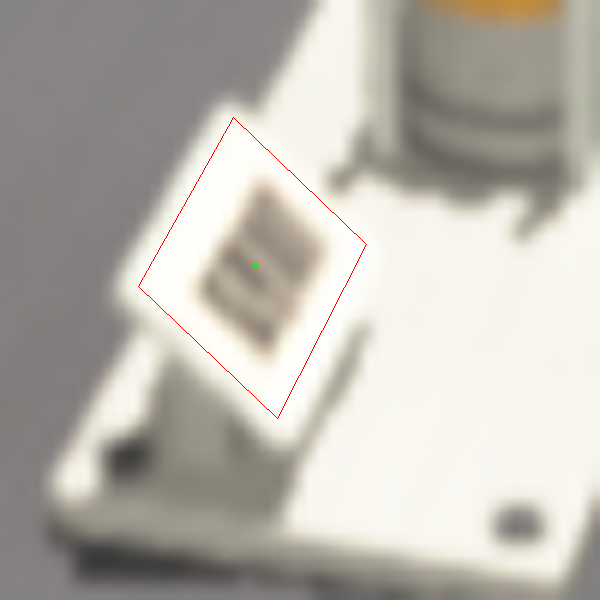

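View pics/m_card.png

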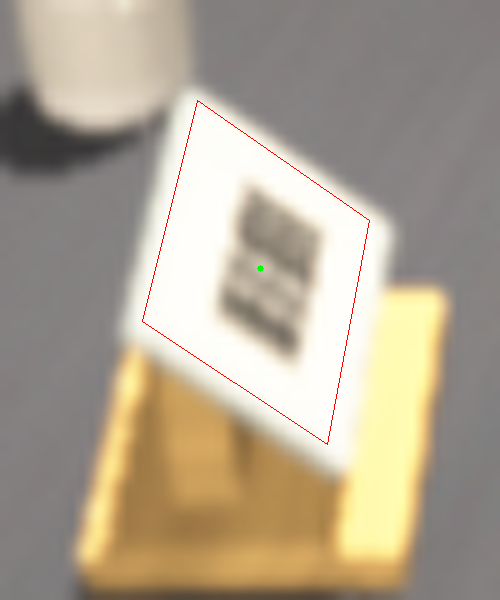

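Emit:
step_arm([
  [0,20,0,-0.15,0,0],
  [0,20,0,-0.18,0,0],
  [0,10,0,-0.18,0,0],
  [0,10,0,-0.18,0,0],
  [0,0,0,-0.18,0,0],
  [0,0,0,-0.18,0,0],
  [0,0,0,-0.18,0,0],
  [0,0,0,-0.18,0,0],
])

```text
t: 30.3
eef_pos: [401.3, 284.9, 205.1]
tcp_rot: [-1.753, 1.564, -0.305]
ft_force: [-0.2, 0.1, -0.5]
opening: 0.79
```

Emit:
step_arm([
  [0,0,0,-0.18,0,0],
  [0,0,0,-0.18,0,0],
  [0,0,0,-0.1,0,0],
  [0,0,0,0,0,0],
])

```text
t: 30.8
eef_pos: [403.2, 279.2, 205.2]
tcp_rot: [-2.367, 1.565, -0.451]
ft_force: [-0.0, -1.2, 0.0]
opening: 0.793
```

Run:
```python
from h import *
go([410.7,310.5,110],down(1.906));s=env.state();print(s['t'],s['joints'])
```

```text
d [ 95.2 -17.2  27.3] w [ 0.01  -0.004  0.004] | [403.2 279.2 205.2]
30.8 [ 0.47339839  0.34405579  1.92434302 -0.00642424  0.86949971 -1.43832006]
```

Emit:
step_arm([
  [0,-8,13,0.01,-0.004,0.004],
  [25,-8,13,0,0,0],
  [35,0,0,0,0,0],
  [25,0,0,0,0,0],
  [10,0,0,0,0,0],
  [0,0,0,0,0,0],
])

```text
t: 31.55
eef_pos: [412.9, 312.2, 108.3]
tcp_rot: [-1.127, 1.567, 0.762]
ft_force: [-0.6, -0.0, 0.5]
opening: 0.785
```

Run:
```python
from h import *
go([410.7,310.5,30],down(1.906))
im=env.read_camera('side');crop(im,215,200,130,140,4.5,'pics/s13.png')
```

```text
d [78.3  2.8 -1. ] w [-0.017  0.001  0.003] | [412.9 312.2 108.3]
```

View pics/s13.png

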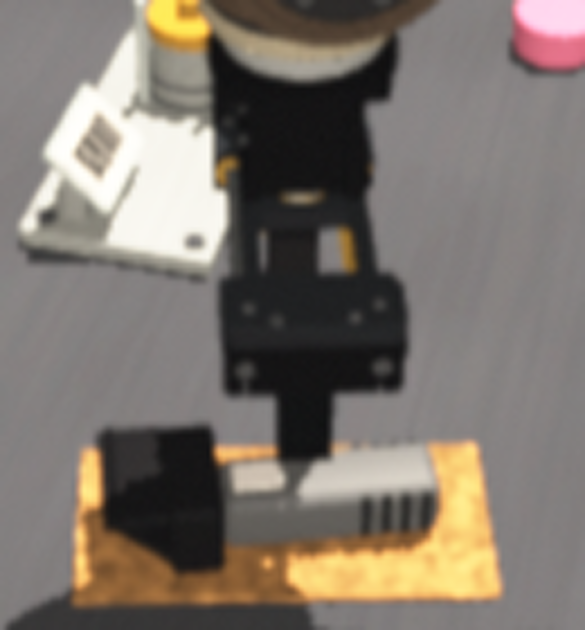

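Emit:
step_arm([
  [20,2.5,-1,-0.017,0,0.003],
  [25,0,0,0,0,0],
  [18,0,0,0,0,0],
  [8,0,0,0,0,0],
  [3,0,0,0,0,0],
  [0,0,0,0,0,0],
])

```text
t: 32.35
eef_pos: [414.5, 312.8, 38.7]
tcp_rot: [-1.254, 1.559, 0.65]
ft_force: [0.0, 0.0, 0.7]
opening: 0.789
```

Run:
```python
from h import *
go([410.7,310.5,30],down(1.906));print(env.state()['ft_force'])
```

```text
d [ 8.7  4.5 -1. ] w [-0.002  0.004  0.011] | [414.5 312.8  38.7]
[0.0046785  0.01121567 0.73484571]
```

Emit:
step_arm([
  [4,4.5,-1,0,0.004,0.011],
  [4,0,0,0,0,0],
  [0,0,0,0,0,0],
])

```text
t: 32.72
eef_pos: [410.7, 310.5, 31.2]
tcp_rot: [-1.86, 1.57, 0.044]
ft_force: [-0.8, 0.2, 0.3]
opening: 0.791
```

Run:
```python
from h import *
go([410.7,310.5,30],down(1.906));print(env.state()['ft_force'])
```

```text
d [ 1.2  0.  -0. ] w [-0.002 -0.     0.001] | [410.7 310.5  31.2]
[-0.83822878  0.2275516   0.33511647]
```

Emit:
step_arm([
  [1,0,0,0,0,0],
  [0,0,0,0,0,0],
  [0,0,0,0,0,0],
  [0,0,0,0,0,0],
  [0,0,0,0,0,0],
  [0,0,0,0,0,0],
  [0,0,0,0,0,0],
  [0,0,0,0,0,0],
], grip=10)

```text
t: 33.72
eef_pos: [410.8, 310.6, 30.3]
tcp_rot: [-1.75, 1.569, 0.154]
ft_force: [0.1, 0.7, 0.2]
opening: 0.339
```

Run:
```python
from h import *
go([410.7,310.5,30],down(1.906));print(env.state()['opening']*95)
```

```text
d [ 0.3  0.1 -0.1] w [-0.002 -0.     0.001] | [410.8 310.6  30.3]
32.21677319265891
```

```bash
cat >> h.py <<'E'
def scan_tcp(c,yaw,gx=-12.,gz=27.3,d=100.):
    a=R.from_euler('z',yaw);W=np.array(c)+a.apply([-.7071*d,0,.7071*d])
    return W+a.apply([gx-62,0,gz-22])
TAG=([574.3,121.3,45],.016);CARD=([617.2,293.3,55],.28)
E
python3 - <<'E'
from h import *
for c in(TAG,CARD):
    p=scan_tcp(*c);print(p.round(1));go(p,down(c[1]+1.5708))
E
```

```text
[429.6 119.  121. ]
 d [ -90.8   44.8 -187.2] w [ 0.317 -0.     0.001] | [410.8 310.6  30.3]
[478.1 253.3 131. ]
 d [-100.7  -45.   -76.2] w [ 0.053 -0.     0.001] | [410.8 310.6  30.3]
```

Emit:
step_arm([
  [-10,0,0,0,0,0],
  [-25,0,0,0,0,0],
  [-30,0,0,0,0,0],
  [-30,0,0,0,0,0],
  [-10,0,0,0,0,0],
  [0,0,0,0,0,0],
])

```text
t: 34.48
eef_pos: [409.8, 310.0, 139.5]
tcp_rot: [2.379, 1.57, -2.001]
ft_force: [0.3, -0.2, -2.8]
opening: 0.34
```

Run:
```python
from h import *
c=TAG;p=scan_tcp(*c);go(p+[-30,0,20],down(c[1]+1.5708))
im=env.read_camera('side');crop(im,215,200,130,120,5,'pics/s14.png')
```

```text
d [  -1.3   72.1 -177.2] w [ 0.317 -0.001 -0.001] | [409.8 310.  139.5]
```

View pics/s14.png

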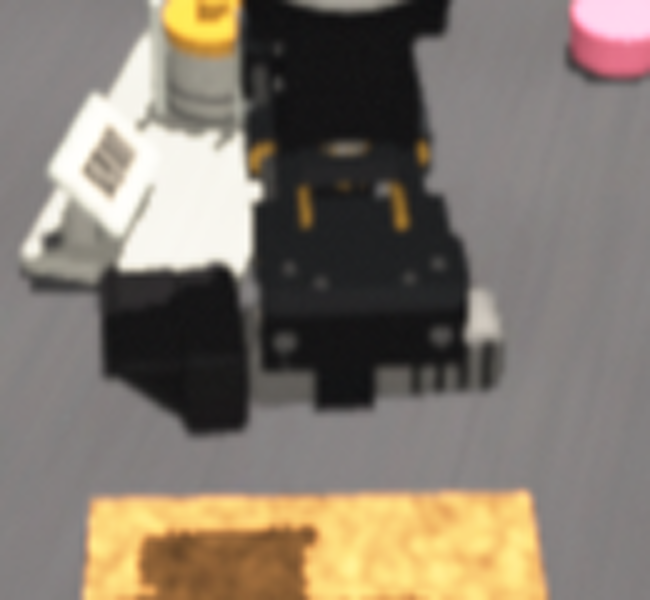

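Emit:
step_arm([
  [0,10,-20,0,0,0],
  [0,15,-40,0,0,0],
  [0,18,-45,0,0,0],
  [0,18,-45,0,0,0],
  [0,10,-27,0,0,0],
  [0,0,0,0.16,0,0],
  [0,0,0,0.157,0,0],
  [0,0,0,0,0,0],
])

```text
t: 35.52
eef_pos: [393.3, 106.8, 132.9]
tcp_rot: [1.864, 1.555, -2.841]
ft_force: [0.2, -0.3, -2.8]
opening: 0.339
```

Run:
```python
from h import *
c=TAG;p=scan_tcp(*c);go(p,down(c[1]+1.5708))
```

```text
d [ 11.3 -36.6  11.9] w [-0.008 -0.005 -0.015] | [393.3 106.8 132.9]
```

Emit:
step_arm([
  [0,-15,11,-0.008,-0.005,-0.015],
  [5,-15,0,0,0,0],
  [5,-6,0,0,0,0],
  [0,0,0,0,0,0],
  [0,0,0,0,0,0],
])

```text
t: 36.15
eef_pos: [431.4, 119.0, 120.7]
tcp_rot: [1.122, 1.57, 2.717]
ft_force: [-0.3, -1.3, -1.9]
opening: 0.345
```

```bash
cat >> h.py <<'E'
def beamov(n,C,x0,y0,w,h,k,name,gx=-12.,gz=27.3):
    im=env.read_camera(n);c=cv2.resize(im[y0:y0+h,x0:x0+w],None,fx=k,fy=k,interpolation=cv2.INTER_CUBIC)[:,:,::-1].copy()
    f=lambda p:tuple(int(v) for v in((proj(n,p)-[x0,y0]+.5)*k-.5).round())
    p,r=pose();M=r.as_matrix();B=np.stack([-M[:,1],M[:,2],-M[:,0]],1) # scanner axes
    o=p-B@[gx,0,gz]
    def box(xa,xb,ya,yb,za,zb,col):
        P=[f(o+B@[x,y,z]) for z in(za,zb) for x,y in((xa,ya),(xb,ya),(xb,yb),(xa,yb))]
        for i in range(4):cv2.line(c,P[i+4],P[(i+1)%4+4],col,1);cv2.line(c,P[i],P[(i+1)%4],tuple(v//2 for v in col),1)
    box(-75,25,-16,16,0,30,(0,255,0));box(25,79,-28,28,0,40,(0,0,255))
    W=o+B@[62,0,22];d=B@[.7071,0,-.7071];cv2.line(c,f(W),f(W+100*d),(255,255,0),1)
    D=np.array(C[0])-W;t=D@d;nrm=R.from_euler('z',C[1]).apply([-.7071,0,.7071])
    print('dist',t.round(1),'miss',np.linalg.norm(D-t*d).round(1),(B.T@(D-t*d)).round(1),'ang deg',np.degrees(np.arccos(-nrm@d)).round(2));cv2.imwrite(name,c)
E
python3 - <<'E'
from h import *
c=TAG;p=scan_tcp(*c);go(p,down(c[1]+1.5708))
beamov('side',TAG,200,170,140,120,5,'pics/s15.png')
beamov('top',TAG,140,130,130,110,5,'pics/t15.png')
E
```

```text
d [-0.3  1.8  0. ] w [ 0.008  0.001 -0.001] | [431.4 119.  120.7]
dist 98.5 miss 1.6 [-0.7 -1.3 -0.7] ang deg 0.51
dist 98.6 miss 1.7 [-0.8 -1.3 -0.8] ang deg 0.51
```

View pics/s15.png

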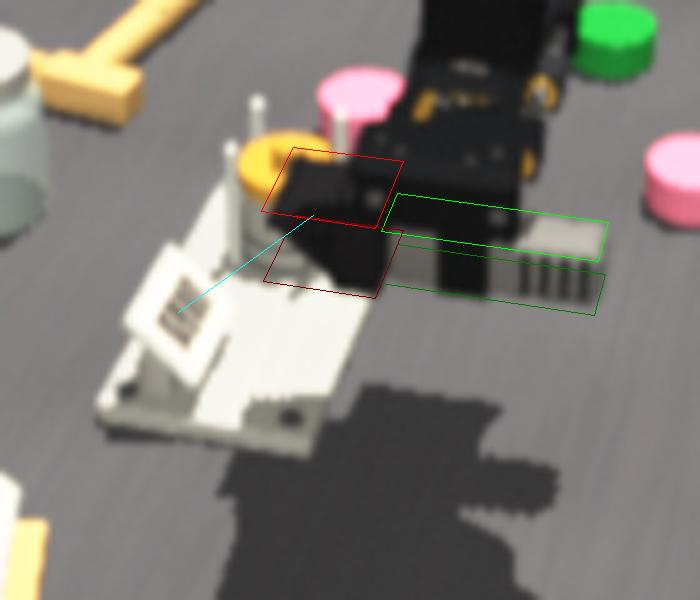

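View pics/t15.png

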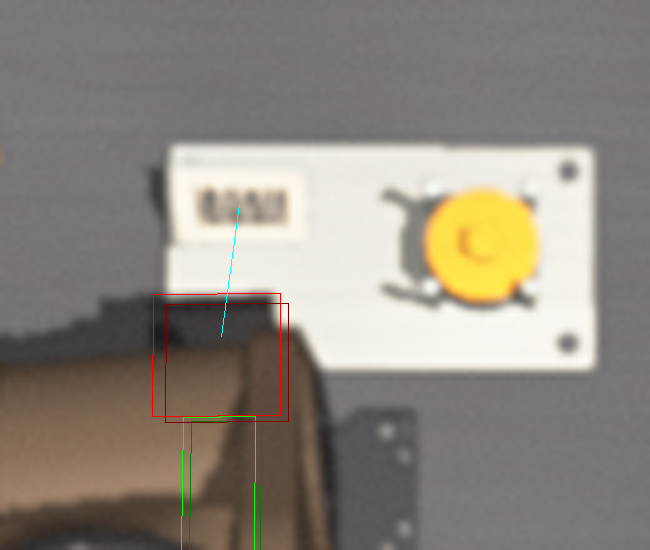

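Emit:
step_arm([
  [-0.3,1.8,0,0.008,0,0],
  [0,0,0,0,0,0],
  [0,0,0,0,0,0],
])

```text
t: 36.62
eef_pos: [429.2, 118.9, 121.6]
tcp_rot: [0.547, 1.57, 2.133]
ft_force: [0.3, 0.3, -2.5]
opening: 0.342
```

Run:
```python
from h import *
c=TAG;p=scan_tcp(*c);go(p,down(c[1]+1.5708))
beamov('side',TAG,200,170,140,120,5,'pics/s15.png')
```

```text
d [ 0.6 -0.4  0. ] w [-0.     0.001 -0.   ] | [429.2 118.9 121.6]
dist 100.7 miss 0.0 [-0.  0. -0.] ang deg 0.36
```

Emit:
step_arm([
  [0,0,0,0,0,0],
  [0,0,0,0,0,0],
  [0,0,0,0,0,0],
  [0,0,0,0,0,0],
  [0,0,0,0,0,0],
  [0,0,0,0,0,0],
  [0,0,0,0,0,0],
  [0,0,0,0,0,0],
])

```text
t: 37.67
eef_pos: [429.2, 118.9, 121.6]
tcp_rot: [0.554, 1.57, 2.141]
ft_force: [0.3, -0.1, -2.1]
opening: 0.343
```

Emit:
step_arm([
  [0,0,0,0,0,0],
  [0,0,0,0,0,0],
  [0,0,0,0,0,0],
  [0,0,0,0,0,0],
  [0,0,0,0,0,0],
  [0,0,0,0,0,0],
  [0,0,0,0,0,0],
  [0,0,0,0,0,0],
])

```text
t: 38.67
eef_pos: [429.2, 118.9, 121.6]
tcp_rot: [0.584, 1.57, 2.17]
ft_force: [0.2, -0.4, -2.0]
opening: 0.342
```

Emit:
step_arm([
  [0,0,0,0,0,0],
  [0,0,0,0,0,0],
  [0,0,0,0,0,0],
  [0,0,0,0,0,0],
  [0,0,0,0,0,0],
  [0,0,0,0,0,0],
  [0,0,0,0,0,0],
  [0,0,0,0,0,0],
])

```text
t: 39.67
eef_pos: [429.2, 119.0, 121.6]
tcp_rot: [0.519, 1.57, 2.105]
ft_force: [0.8, -0.7, -2.1]
opening: 0.343
```

Emit:
step_arm([
  [0,0,0,0,0,0],
  [0,0,0,0,0,0],
  [0,0,0,0,0,0],
  [0,0,0,0,0,0],
  [0,0,0,0,0,0],
  [0,0,0,0,0,0],
  [0,0,0,0,0,0],
  [0,0,0,0,0,0],
])

```text
t: 40.67
eef_pos: [429.2, 118.9, 121.6]
tcp_rot: [0.511, 1.57, 2.098]
ft_force: [0.1, 0.2, -1.7]
opening: 0.337
```

Run:
```python
from h import *
beamov('side',TAG,200,170,140,120,5,'pics/s16.png')
c=CARD;p=scan_tcp(*c);go(p+R.from_euler('z',.28).apply([-40,0,20]),down(c[1]+1.5708))
```

```text
dist 100.7 miss 0.0 [-0.  0. -0.] ang deg 0.36
 d [-29.4 -12.5 123.2] w [-0.264  0.001 -0.   ] | [429.2 118.9 121.6]
```

Emit:
step_arm([
  [-10,10,0,0,0,0],
  [-20,10,10,0,0,0],
  [0,0,40,0,0,0],
  [0,-5,40,0,0,0],
  [0,-10,25,0,0,0],
  [0,-10,8,-0.13,0,0],
  [0,0,0,-0.13,0,0],
  [0,0,0,0,0,0],
])

```text
t: 41.72
eef_pos: [427.7, 245.3, 157.1]
tcp_rot: [-0.362, 1.57, 1.49]
ft_force: [-0.4, 0.4, -1.2]
opening: 0.342
```

Run:
```python
from h import *
c=CARD;p=scan_tcp(*c);go(p,down(c[1]+1.5708))
```

```text
d [ 26.1 -50.7  -6.4] w [0.002 0.001 0.   ] | [427.7 245.3 157.1]
```

Emit:
step_arm([
  [0,-20,-6,0.002,0,0],
  [10,-18,0,0,0,0],
  [12,-9,0,0,0,0],
  [0,0,0,0,0,0],
  [0,0,0,0,0,0],
])

```text
t: 42.35
eef_pos: [474.1, 252.2, 133.7]
tcp_rot: [1.047, 1.569, 2.888]
ft_force: [-0.1, -0.1, -1.9]
opening: 0.338
```

Run:
```python
from h import *
c=CARD;p=scan_tcp(*c);go(p,down(c[1]+1.5708))
```

```text
d [ 2.7 -4.2 -0.1] w [-0.009  0.001 -0.002] | [474.1 252.2 133.7]
```

Emit:
step_arm([
  [2.7,-4.2,0,-0.009,0,-0.002],
  [0,0,0,0,0,0],
  [0,0,0,0,0,0],
])

```text
t: 42.72
eef_pos: [477.9, 253.5, 131.3]
tcp_rot: [-0.404, 1.57, 1.447]
ft_force: [-0.1, -1.0, -2.6]
opening: 0.343
```

Run:
```python
from h import *
c=CARD;p=scan_tcp(*c);go(p,down(c[1]+1.5708))
beamov('side',c,150,180,160,130,5,'pics/s17.png')
beamov('top',c,70,110,130,110,5,'pics/t17.png')
```

```text
d [ 0.3 -0.2 -0.2] w [0.    0.001 0.   ] | [477.9 253.5 131.3]
dist 100.4 miss 0.4 [-0.1 -0.4 -0.1] ang deg 0.36
dist 100.4 miss 0.4 [-0.1 -0.4 -0.1] ang deg 0.36
```

View pics/s17.png

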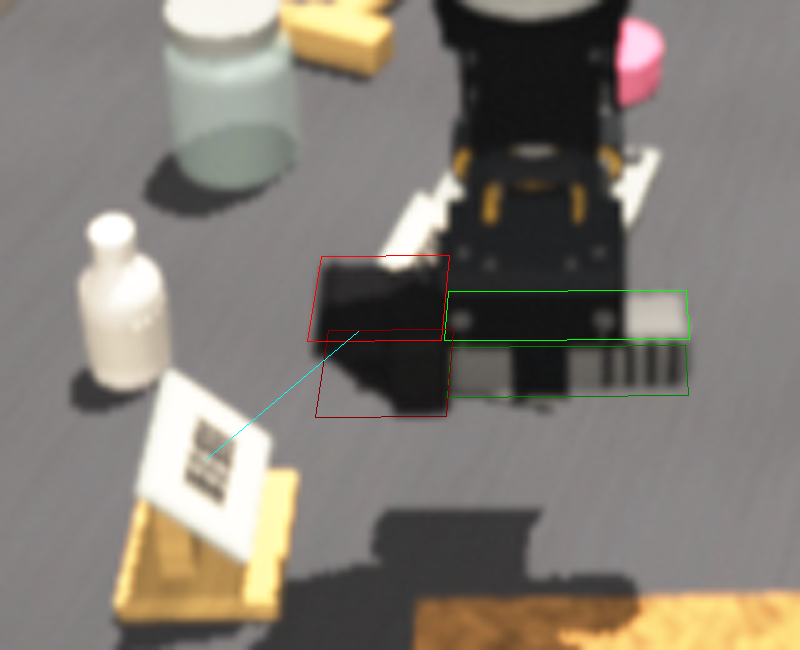

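View pics/t17.png

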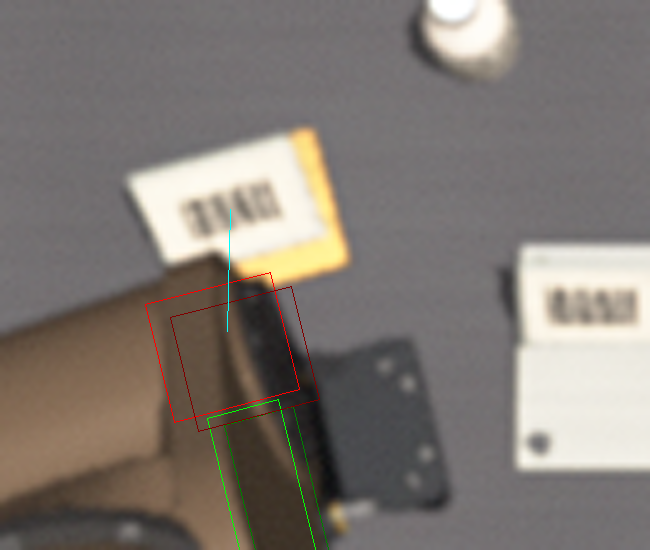

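Aim and distance agree in both views. Hold for 4 s.

Emit:
step_arm([
  [0,0,0,0,0,0],
  [0,0,0,0,0,0],
  [0,0,0,0,0,0],
  [0,0,0,0,0,0],
  [0,0,0,0,0,0],
  [0,0,0,0,0,0],
  [0,0,0,0,0,0],
  [0,0,0,0,0,0],
])

```text
t: 43.82
eef_pos: [477.9, 253.4, 131.5]
tcp_rot: [-0.583, 1.569, 1.268]
ft_force: [-1.1, -0.1, -2.8]
opening: 0.339
```

Emit:
step_arm([
  [0,0,0,0,0,0],
  [0,0,0,0,0,0],
  [0,0,0,0,0,0],
  [0,0,0,0,0,0],
  [0,0,0,0,0,0],
  [0,0,0,0,0,0],
  [0,0,0,0,0,0],
  [0,0,0,0,0,0],
])

```text
t: 44.82
eef_pos: [477.8, 253.4, 131.5]
tcp_rot: [-0.535, 1.569, 1.316]
ft_force: [-0.2, -0.1, -2.1]
opening: 0.34
```

Emit:
step_arm([
  [0,0,0,0,0,0],
  [0,0,0,0,0,0],
  [0,0,0,0,0,0],
  [0,0,0,0,0,0],
  [0,0,0,0,0,0],
  [0,0,0,0,0,0],
  [0,0,0,0,0,0],
  [0,0,0,0,0,0],
])

```text
t: 45.82
eef_pos: [477.8, 253.4, 131.5]
tcp_rot: [-0.572, 1.569, 1.279]
ft_force: [0.2, 0.1, -2.1]
opening: 0.343
```

Emit:
step_arm([
  [0,0,0,0,0,0],
  [0,0,0,0,0,0],
  [0,0,0,0,0,0],
  [0,0,0,0,0,0],
  [0,0,0,0,0,0],
  [0,0,0,0,0,0],
  [0,0,0,0,0,0],
  [0,0,0,0,0,0],
])

```text
t: 46.82
eef_pos: [477.8, 253.5, 131.5]
tcp_rot: [-0.51, 1.569, 1.341]
ft_force: [0.2, 0.4, -2.0]
opening: 0.343
```

Run:
```python
from h import *
beamov('side',CARD,200,170,140,120,5,'pics/s18.png')
a=R.from_euler('z',.3)
p=np.array([417.3,312.5,0])+a.apply([3-12,0,0])
for z in (90,30.6): go([p[0],p[1],z],down(.3+1.5708))
im=env.read_camera('side');crop(im,200,160,120,100,6,'pics/s18b.png')
```

```text
dist 100.5 miss 0.5 [-0.2 -0.4 -0.2] ang deg 0.36
 d [41.5 50.9 73.3] w [-0.02   0.001  0.001] | [477.8 253.5 131.5]
 d [100.9  50.9  73.2] w [-0.02   0.001  0.001] | [477.8 253.5 131.5]
```

View pics/s18b.png

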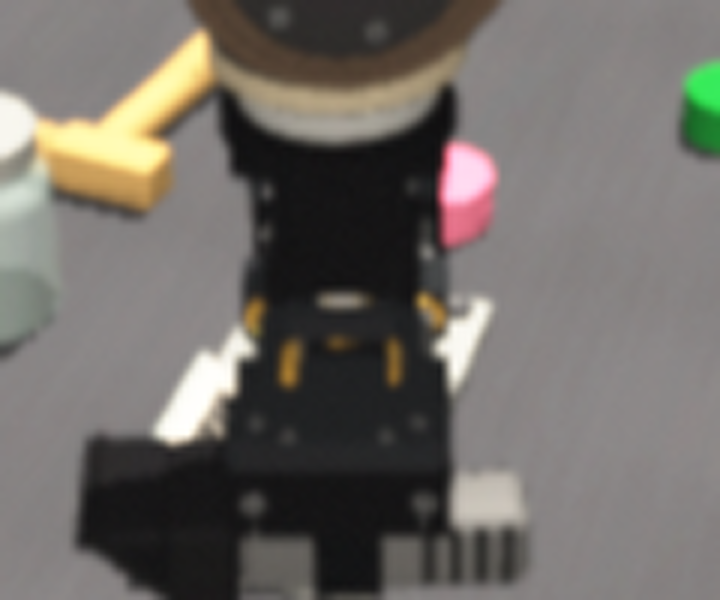

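Emit:
step_arm([
  [0,15,5,0,0,0],
  [0,20,20,0,0,0],
  [0,15,25,-0.02,0,0],
  [15,0,20,0,0,0],
  [20,0,3,0,0,0],
  [10,0,0,0,0,0],
  [0,0,0,0,0,0],
])

```text
t: 47.8
eef_pos: [401.4, 310.4, 86.1]
tcp_rot: [0.408, 1.57, 2.28]
ft_force: [0.3, -0.5, -2.0]
opening: 0.343
```

Run:
```python
from h import *
a=R.from_euler('z',.3)
p=np.array([417.3,312.5,0])+a.apply([3-12,0,0])
go([p[0],p[1],30.6],down(.3+1.5708))
```

```text
d [55.5 -6.8 -2.8] w [ 0.001  0.001 -0.   ] | [401.4 310.4  86.1]
```

Emit:
step_arm([
  [10,-6.5,-2.6,0,0.001,0],
  [15,0,0,0,0,0],
  [13,0,0,0,0,0],
  [7,0,0,0,0,0],
  [0,0,0,0,0,0],
])

```text
t: 48.42
eef_pos: [409.4, 309.2, 38.4]
tcp_rot: [-0.892, 1.571, 0.979]
ft_force: [0.4, 0.3, -1.3]
opening: 0.341
```

Run:
```python
from h import *
a=R.from_euler('z',.3)
p=np.array([417.3,312.5,0])+a.apply([3-12,0,0])
go([p[0],p[1],30.6],down(.3+1.5708));print(env.state()['ft_force'])
```

```text
d [7.8 0.5 0.8] w [-0.  0.  0.] | [409.4 309.2  38.4]
[ 0.43723982  0.27538685 -1.33374326]
```

Emit:
step_arm([
  [3,0,0,0,0,0],
  [3,0,0,0,0,0],
  [1,0,0,0,0,0],
  [0,0,0,0,0,0],
])

```text
t: 48.92
eef_pos: [409.7, 309.5, 31.6]
tcp_rot: [-1.281, 1.569, 0.59]
ft_force: [0.6, -0.9, -2.0]
opening: 0.337
```

Emit:
step_arm([
  [1,0,0,0,0,0],
  [0,0,0,0,0,0],
  [0.6,0,0,0,0,0],
  [0,0,0,0,0,0],
])

```text
t: 49.42
eef_pos: [409.8, 309.6, 30.3]
tcp_rot: [-1.297, 1.569, 0.573]
ft_force: [0.2, -0.7, -1.8]
opening: 0.344
```

Release and retract, then look.

Emit:
step_arm([
  [0,0,0,0,0,0],
  [0,0,0,0,0,0],
  [0,0,0,0,0,0],
  [0,0,0,0,0,0],
  [-20,0,0,0,0,0],
  [-40,0,0,0,0,0],
  [-50,0,0,0,0,0],
  [-50,0,-20,0,0,0],
], grip=75)

```text
t: 50.42
eef_pos: [414.5, 290.1, 191.7]
tcp_rot: [1.744, 1.566, -2.667]
ft_force: [0.1, 0.2, -0.3]
opening: 0.789
```

Emit:
step_arm([
  [0,0,-40,0,0,0],
  [0,0,-50,0,0,0],
  [0,0,-60,0,0,0],
  [0,0,-60,0,0,0],
  [0,0,-60,0,0,0],
  [0,0,-30,0,0,0],
  [0,0,0,0,0,0],
])

```text
t: 51.3
eef_pos: [507.4, -5.3, 196.6]
tcp_rot: [-1.691, 1.565, 0.182]
ft_force: [0.4, 1.1, 0.7]
opening: 0.793
```

Run:
```python
from fit import *
s=env.state();print(s['t'],s['eef_pos'],s['ft_force'])
im=env.read_camera('side');crop(im,0,0,512,384,1.56,'pics/s20.png');crop(im,190,150,130,110,6,'pics/s20b.png')
im=env.read_camera('top');crop(im,0,0,512,384,1.56,'pics/t20.png')
ov(im,'top',78,188,62,95,7,(420.2,313.4,.3),'pics/f_t20.png',extra=[(417.3,312.5,.298)])
```

```text
51.3 [507.43857784  -5.29998362 196.64691382] [0.40333895 1.13554321 0.69213117]
```

View pics/t20.png

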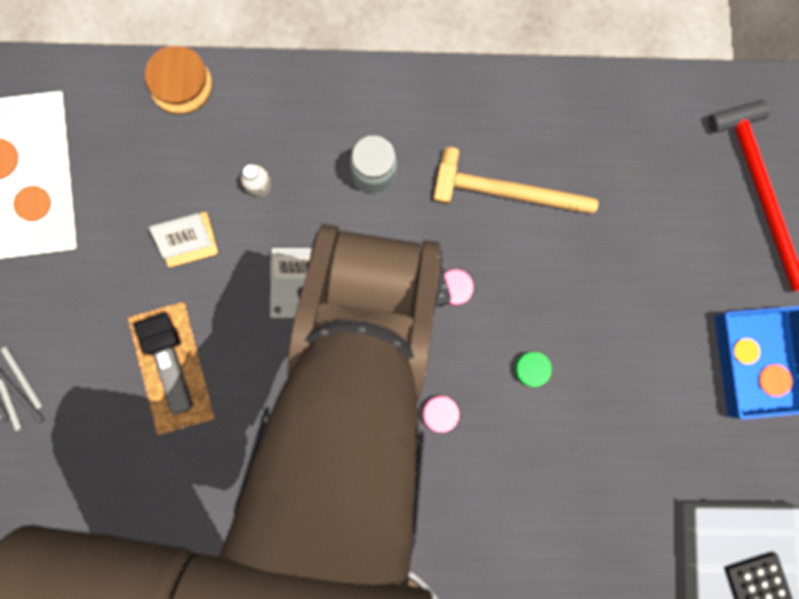

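View pics/s20.png

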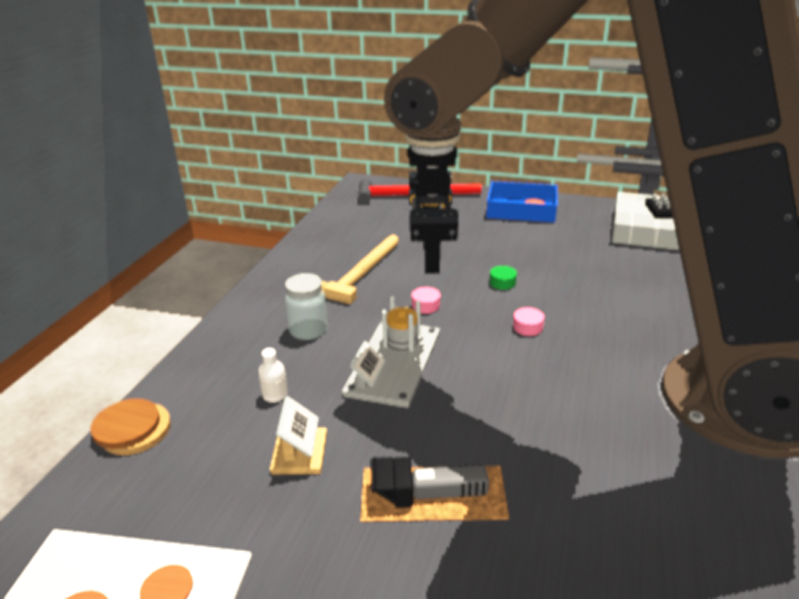

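View pics/s20b.png

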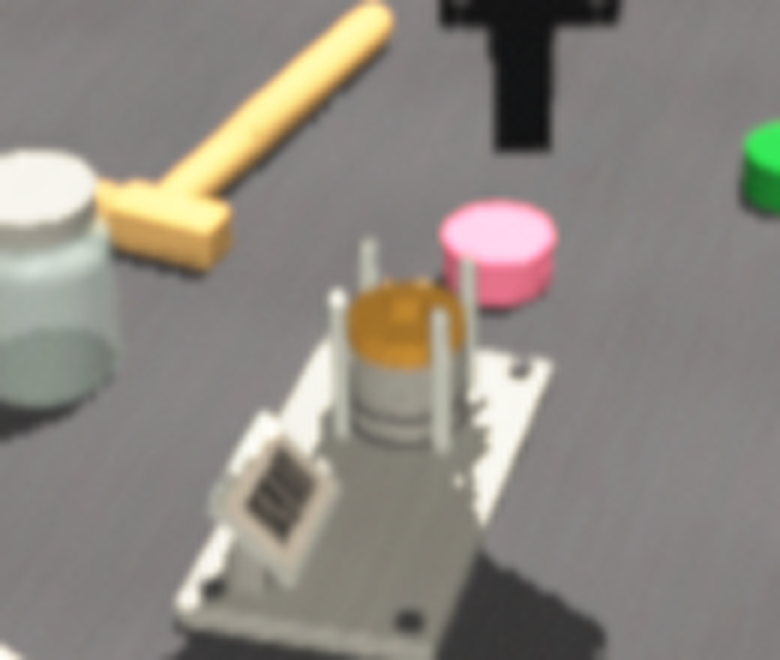

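View pics/f_t20.png

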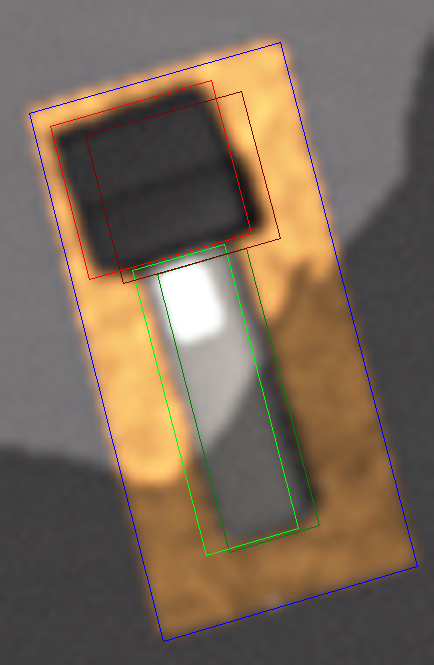

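```bash
python3 -c "
from cell import env
print(env.job_done()); print(env.state()['t'])"
```

```text
the job is handed in; nothing more can be done
None
the job is handed in; nothing more can be done
```

The job was handed in at about 51 s. No verdict is reported, so what follows is from my own checks.

- **Stack:** The die body, the one spacer on the bench and the stamp disc (boss up) are stacked flat between the posts, and each was let go. The side view before handing in shows them flat. I searched the bench from both cameras as the arm uncovered it and found no other spacers. No part was seen to have been knocked aside.
- **Scanning:** I held the scanner still for about 4 s at the tag and then about 4 s at the card. By computation from the measured arm pose and my camera-measured targets, it was 100.7 mm off the tag and 100.5 mm off the card. The line of sight passed within 0.5 mm of each centre and was 0.4° from square. Those figures rest on the assumed grip point. Nothing in the pictures or the force readings suggests the scanner touched either one.
- **Scanner's return:** It lies flat on its mat, along it and within its edges. The arm ended clear of everything.
- **Left alone:** In the last pictures the mallet, jar, paint bottle and green and pink look-alikes are where they started.

**Small disagreements:**
- The side camera read about 1–1.5 mm off the top camera.
- The scanner sits about 1–2 mm further forward in the grip than I assumed, so the true aim error may be about that much. I did not correct for it.

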